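# Pack the vial cassettes and close the end stop

### The job

Make room in the sampler rack by drawing back its sliding end stop (orange grip post), then stand first the blue and next the red vial cassette upright in it, blue next to the black one already there and red last, setting them down, not dropping them. Then push the stop up, without ramming it, until the row is tight against the end wall and the stop's sprung face is pressed in, so that the cassettes stay clamped when you let go. Leave the bottle, beaker and screwdriver alone.

Things in the scene. Friction and masses are not known exactly. Their poses are not given: they have to be found in the camera images.
- rack: fixed grey rack; origin on the bench under its lane, z up. Floor 10 mm above the bench; the row runs along its x. The white end wall (70 wide, 62 mm tall) is clamped with its inner face anywhere from x = -100 to -82 mm: not reported. Base x -115 to +150, y +-50 mm; 5 mm high rails at y = +-41 mm leave a 76 mm lane. Cassettes stand thickness along x, either way round. 45 N on one, or 30 N from a neighbour, harms it
- stop (a joint): the stop's place along the rack's +x, m, 0 to 0.15, growing as it is drawn back: its black pressing face (62 wide, 58 mm tall) is at rack x = -60 mm + this. The face is sprung: it starts to give at 3 N, is 3 mm in at 6 N, then solid. The stop stays where left; 7 N slides it, a loose row drags up to 6 N more. Pressed with 20 to 25 N, the row is tight
- stop_grip (a point): point in the stop's orange grip post, 14 mm (rack x) by 24 mm (rack y), its axis 35 mm behind the unpressed face, top 117 mm above the bench; this point is 95 mm above the bench. Axes as the rack's
- resident: black-banded vial cassette: grey slab 24 mm thick (own x), 60 long (own y), 60 tall (own z), 80 to 170 g, coloured band, four capped vials standing 12 mm out of its top; origin at the centre of its underside. It already stands in the rack near the end wall, not touching it
- blue: blue-banded vial cassette: grey slab 24 mm thick (own x), 60 long (own y), 60 tall (own z), 80 to 170 g, coloured band, four capped vials standing 12 mm out of its top; origin at the centre of its underside. At the start it leans in a cradle, 30 degrees off upright, its top towards the cradle's own -x (roughly to the left, +y)
- red: red-banded vial cassette: grey slab 24 mm thick (own x), 60 long (own y), 60 tall (own z), 80 to 170 g, coloured band, four capped vials standing 12 mm out of its top; origin at the centre of its underside. At the start it leans in the other cradle in the same way
- cradle_a: fixed dark steel cradle: sloping 44 mm wide ledge and 36 mm high backrest, so the cassette's ends stick out about 8 mm each side; origin on the bench, 24 mm below the middle of its ledge. It holds the blue cassette at the start
- cradle_b: fixed dark steel cradle: sloping 44 mm wide ledge and 36 mm high backrest, so the cassette's ends stick out about 8 mm each side; origin on the bench, 24 mm below the middle of its ledge. It holds the red cassette at the start
- reagent: amber bottle, 62 mm across, 120 mm tall, bystander; origin at the centre of its underside
- beaker: open glass beaker, 72 mm across, 85 mm tall, bystander; origin at the centre of its underside
- driver: screwdriver lying on the bench, 160 mm long, bystander; origin near its middle

How it is judged:
By the outcome, as a careful person would: the job done as asked, in the order asked, and still so for the second after the job is handed in, with the robot touching nothing.
It also fails if it takes over 72 s, if anything falls off the work surface, if the arm or the gripper's body presses on something with over 40 N, if the wrist force passes 120 N, or if a joint passes its speed limit or range.

### The arm

A 6-joint arm with a two-finger parallel gripper is mounted at the origin on the work surface. World frame = base frame: x ahead of the robot, y to its left, z up, the work surface at z = 0. Lengths are in m, angles in rad, forces in N, time in s.
With the tool pointing down it reaches from about 0.425 to 0.95 m from the base axis. Payload 3.5 kg.
Tool frame: the origin (TCP) lies at the very end of the fingers, on their centre line; the grasp point (between the pads) lies behind it (ctrl.grasp_offset is the z of the grasp point in the tool frame, in m); z points along the fingers, x is the direction in which the jaws open and shut, and the axes are right-handed (so a half turn about z gives the same grasp; the last joint's range is limited). The gripper opens to 85 mm and grips with 20 to 120 N. Pads are 22 mm wide; open, the fingers measure 114 mm over their backs; the gripper's body (76 mm by 85 mm) begins 54 mm behind the grasp point. The pads swing forward as they close: fully open they stand 13 mm farther back than shut.
Start: joints at [0.952, 0.286, 1.577, -0, 1.279, -0.15], TCP at [0.305, 0.602, 0.231] pointing down, gripper open.
Joint ranges: [-2.77, 2.77], [-0.9, 2.22], [0.21, 2.48], [-1.53, 4.67], [0.24, 2.81], [-2.84, 2.84]. Speed limits (rad/s): [2.79, 2.79, 3.14, 3.14, 3.14, 3.14].

### API

Orientations are given as a unit quaternion [x, y, z, w].
In Python, from plant import ctrl gives the robot as it stands.
- The arm moves only by the shell command python3 -m jog 'ROWS' [FORCE]. ROWS is JSON, a list of rows, each an object with "grip": the closure, from 0 (fully open) to 1 (shut); "xyz": the shift along the tool's x, y, z in m, a list of three; "dr": the turn, a rotation vector about the tool's x, y, z in rad, a list of three. A call has 1 to 12 rows; each row is the pose to reach, as a shift and turn from the pose commanded when the call began, along the tool's axes at that moment; what a row does not reach only later rows make up. A row lasts 1/12 s, in which the tool goes at most 41.7 mm and 7.16 degrees, less where a joint would pass 70% of its speed; a pose out of reach is approached as far as the arm can. A call with a gripper value outside its range is refused whole. The fingers move at their own pace and stop on an object; FORCE is the grip in N (left out, the last holds). Time passes only in rows, so rows that repeat a pose let the fingers close. It gives the time, the measured TCP pose, the force and the opening at its end, in the units of the state.
- ctrl.get_state(): the state, without advancing time (a new reading comes with each control period).
- ctrl.read_camera(name): name is "side" or "top" or "wrist"; returns the picture (420x560x3 uint8, red, green, blue); there is no depth.
- ctrl.get_calibration(name): a dict with "mtx" (3x3 intrinsics, pixels), "k1" (the pictures are not rectified: a ray, as slopes to the right and down, at radius r is drawn at 1 + k1 r^2 times it, then the intrinsics apply), "R" (3x3) and "t" (3): a world point X has camera coordinates R X + t; the wrist camera has in their place "hand_eye" (4x4, takes a point from camera to tool coordinates, whose origin is the TCP and whose axes are the tool frame's). Camera axes: x right, y down, z forward; pixel columns grow to the right and rows downward; lengths in m; the calibration is good to about 2 mm. A picture is of the moment at which its call begins: read the wrist's pose just before it. get_calibration takes no time and is no camera call.
- ctrl.sign_off(): hands the job in, once; it reports no verdict.
The state is a dict: "time": time; "qpos": joint angles; "dq": joint speeds; "joint_efforts": joint torques, N m; "eef_pos": TCP position; "tcp_rot": TCP orientation; "contact_force": force on the tool from outside, world axes, zero at the start; "wrist_torque": the same for the moment, N m; "opening": opening from 0.0 (shut) to 1.0 (fully open).
Only numpy, scipy, OpenCV 4.12 (cv2) and the standard library are available. Lean on these libraries where they do the work, as an engineer would, in place of code of your own. Each camera call takes 0.05 s, during which the arm holds its last target.

## Working session

There is one attempt and no reset: what is moved stays moved. The work goes in short steps, Python scripts to look and compute and a shell command to move; the robot and the scene stay as the last step left them, time stands still between calls to the robot, and variables do not carry over. Pictures are saved under pics/ and viewed, and the job is handed in when it is done.

```bash
ls; mkdir -p pics; python3 - <<'E'
from plant import ctrl
import cv2,json
print(ctrl.get_state(), ctrl.grasp_offset)
for n in ("side","top","wrist"):
    cv2.imwrite(f"pics/a_{n}.png",cv2.cvtColor(ctrl.read_camera(n),cv2.COLOR_RGB2BGR)); print(n,ctrl.get_calibration(n))
E
```

```text
pics
{'time': 0.0, 'qpos': array([ 9.52039660e-01,  2.87156927e-01,  1.57819443e+00, -4.04415855e-06,
        1.27855780e+00, -1.49988636e-01]), 'dq': array([-0.00060652,  0.00038959, -0.00039527, -0.00096017, -0.00065227,
       -0.00072301]), 'joint_efforts': array([ 6.63824740e-04, -4.05965638e+01, -2.92629254e+01, -1.55141743e-04,
        5.67983123e-03, -8.47276681e-06]), 'eef_pos': array([0.30454054, 0.60166228, 0.22994355]), 'tcp_rot': array([ 8.51993124e-01,  5.23551693e-01, -1.06559889e-03,  4.53919145e-04]), 'contact_force': array([-0.36232072, -0.18177061,  0.31023833]), 'wrist_torque': array([ 0.01142203, -0.0130603 ,  0.02523174]), 'opening': 1.0013323095858762} -0.0187
side {'mtx': array([[421.25685439,   0.        , 281.5618629 ],
       [  0.        , 421.25685439, 214.01288101],
       [  0.        ,   0.        ,   1.        ]]), 'k1': -0.12265394821752272, 'R': array([[ 0.93495452, -0.35449253,  0.01396761],
       [-0.18838575, -0.52944859, -0.82716081],
       [ 0.30061746,  0.77072644, -0.56179169]]), 't': array([-0.56682289,  0.19915534,  0.85791784])}
top {'mt
[... 239 characters left out ...]

       [-0.99271236,  0.0300593 , -0.11669878],
       [ 0.11686374,  0.00378481, -0.99314075]]), 't': array([0.03078562, 0.60462011, 0.89638531])}
wrist {'mtx': array([[325.32207815,   0.        , 279.19706457],
       [  0.        , 325.32207815, 212.22998103],
       [  0.        ,   0.        ,   1.        ]]), 'k1': -0.028084746079798023, 'hand_eye': array([[ 9.99999967e-01, -2.32838360e-04,  1.10390729e-04,
         4.34373493e-04],
       [ 1.94115082e-04,  9.62428127e-01,  2.71536485e-01,
        -6.87939948e-02],
       [-1.69467252e-04, -2.71536455e-01,  9.62428140e-01,
        -1.43132607e-01],
       [ 0.00000000e+00,  0.00000000e+00,  0.00000000e+00,
         1.00000000e+00]])}
```

View pics/a_side.png

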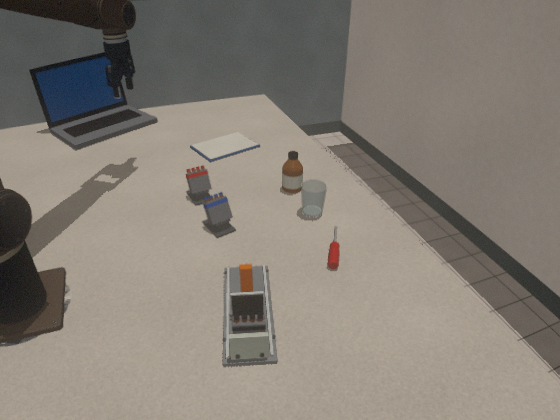

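View pics/a_top.png

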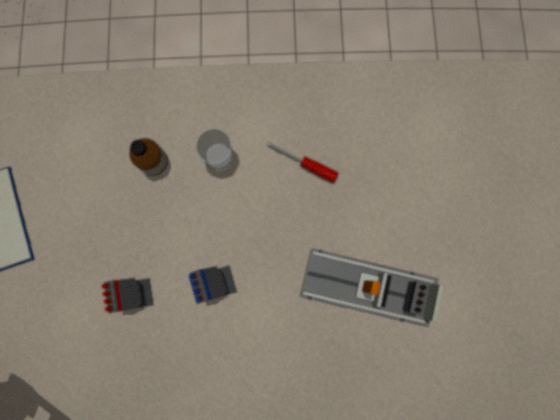

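View pics/a_wrist.png

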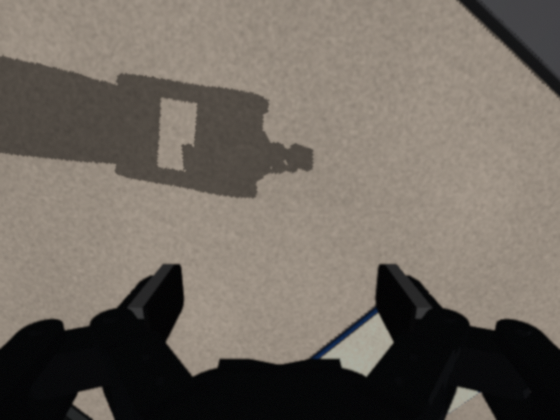

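The top view shows the rack at about (370,287): end wall at its right end (435,300), orange post (372,287). Blue is at (210,285) and red at (125,296), with the bystanders above them. I'll zoom in to find the corners.

```bash
python3 - <<'E'
import cv2
im=cv2.imread('pics/a_top.png')
cv2.imwrite('pics/b1.png',cv2.resize(im[235:335,290:450],None,fx=5,fy=5,interpolation=cv2.INTER_CUBIC))
cv2.imwrite('pics/b2.png',cv2.resize(im[255:325,90:250],None,fx=5,fy=5,interpolation=cv2.INTER_CUBIC))
im=cv2.imread('pics/a_side.png')
cv2.imwrite('pics/b3.png',cv2.resize(im[255:370,205:295],None,fx=5,fy=5,interpolation=cv2.INTER_CUBIC))
E
```

```text
(no output)
```

View pics/b1.png

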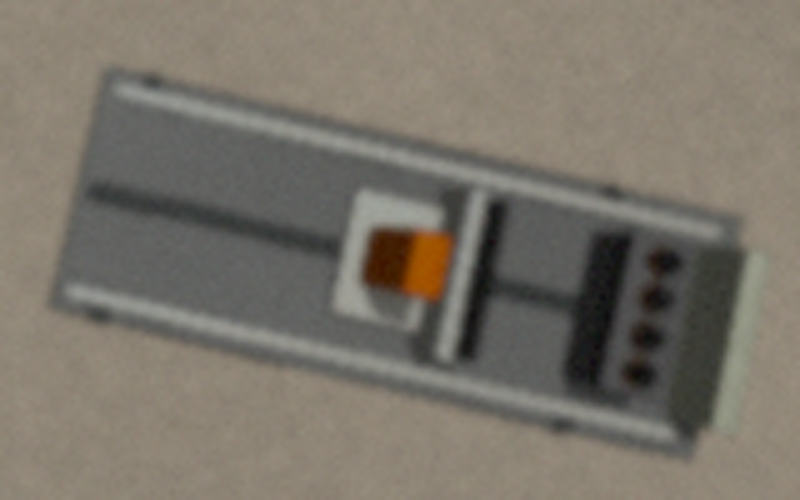

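View pics/b2.png

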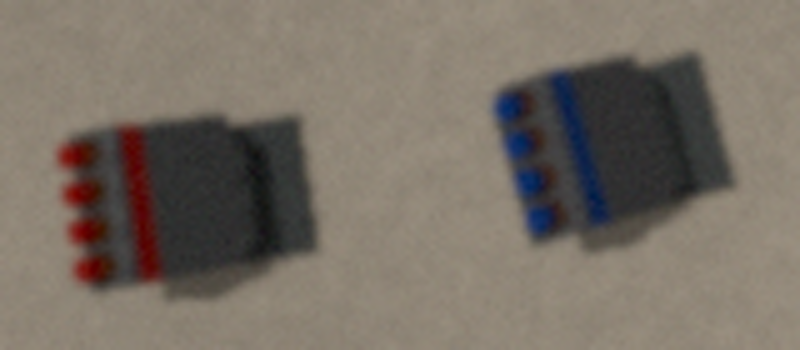

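View pics/b3.png

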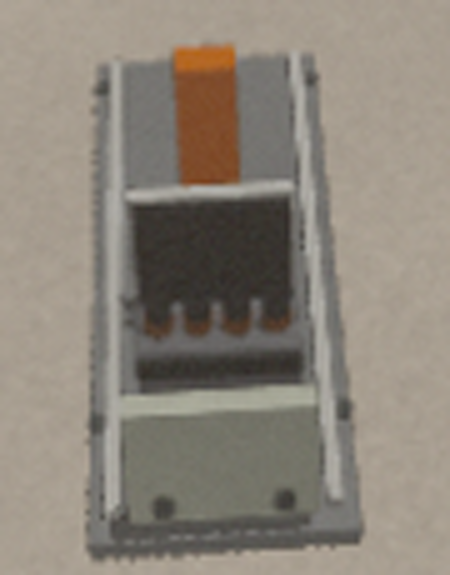

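```bash
cat > h.py <<'E'
from plant import ctrl
import numpy as np, cv2
from scipy.spatial.transform import Rotation as Ro
def snap(n,f):
    s=ctrl.get_state(); im=ctrl.read_camera(n); cv2.imwrite(f,cv2.cvtColor(im,cv2.COLOR_RGB2BGR)); return s,im
def cam(n,s=None):
    c=ctrl.get_calibration(n)
    if n=='wrist':
        T=np.eye(4);T[:3,:3]=Ro.from_quat(s['tcp_rot']).as_matrix();T[:3,3]=s['eef_pos']
        T=T@c['hand_eye']; return c,T[:3,:3],T[:3,3]
    R=c['R'];return c,R.T,-R.T@c['t']
def ray(n,uv,s=None):
    c,R,o=cam(n,s)
    uv=np.atleast_2d(np.array(uv,float))
    p=cv2.undistortPoints(uv[:,None],c['mtx'],np.array([c['k1'],0,0,0,0.]))[:,0]
    d=np.c_[p,np.ones(len(p))]@R.T
    return o,d/np.linalg.norm(d,axis=1)[:,None]
def onz(n,uv,z,s=None):
    o,d=ray(n,uv,s); return o+d*((z-o[2])/d[:,2])[:,None]
def tri(rays):
    A=np.zeros((3,3));b=np.zeros(3)
    for o,d in rays:
        P=np.eye(3)-np.outer(d,d);A+=P;b+=P@o
    X=np.linalg.solve(A,b); return X,[np.linalg.norm((np.eye(3)-np.outer(d,d))@(X-o)) for o,d in rays]
def proj(n,X,s=None):
    c,R,o=cam(n,s); r=cv2.Rodrigues(R.T)[0]
    return cv2.projectPoints(np.atleast_2d(X).astype(float),r,-R.T@o,c['mtx'],np.array([c['k1'],0,0,0,0.]))[0][:,0]
E
python3 - <<'E'
from h import *
q=np.array([[107,70],[52,307],[690,455],[742,218]])/5+[290,235]-0.4
P=onz('top',q,0.010);print(P)
# b1 order: back-+?,.. rack +x end = left
ctr_back=(P[0]+P[1])/2; ctr_front=(P[2]+P[3])/2
ax=ctr_back-ctr_front; print('len',np.linalg.norm(ax),'w',np.linalg.norm(P[0]-P[1]),np.linalg.norm(P[2]-P[3]))
ex=ax/np.linalg.norm(ax); print('yaw',np.degrees(np.arctan2(ex[1],ex[0])), np.degrees(np.arctan2(*(P[0]-P[1])[[1,0]])),np.degrees(np.arctan2(*(P[3]-P[2])[[1,0]])))
o=(ctr_back+ctr_front)/2-ex*0.0175; print('rack origin',o)
t=onz('top',np.array([[431,266]])/5+[290,235]-.4,0.117); print('post',t,'along',(t-o)@ex)
# side view base corners
q=np.array([[88,555],[360,543],[318,57],[97,62]])/5+[205,255]-0.4
print(onz('side',q,0.0));
t=onz('side',np.array([[204,59]])/5+[205,255]-.4,0.117); print('post side',t)
for nm in('top','side'):
  im=cv2.cvtColor(cv2.imread(f'pics/a_{nm}.png'),cv2.COLOR_BGR2HSV)
  for col,lo,hi in(('blue',105,130),('red',0,6)):
    m=((im[...,0]>=lo)&(im[...,0]<=hi)&(im[...,1]>130)&(im[...,2]>40)).astype(np.uint8)
    n,l,st,c=cv2.connectedComponentsWithStats(m)
    print(nm,col,[(st[i,:5].tolist(),c[i].round(1).tolist()) for i in range(1,n) if 3<st[i,4]<400])
E
```

```text
[[ 0.5460265  -0.05577697  0.01      ]
 [ 0.45251553 -0.03049296  0.01      ]
 [ 0.38501631 -0.28297573  0.01      ]
 [ 0.47821021 -0.30950833  0.01      ]]
len 0.2619938151823952 w 0.0968688993415799 0.09689727133904912
yaw 75.03423752601942 -15.130160366253804 -15.891817945445657
rack origin [ 0.46092291 -0.1865949   0.01      ]
post [[ 0.46739799 -0.16078078  0.117     ]] along [0.02661065]
[[ 0.38294201 -0.28309549  0.        ]
 [ 0.47834331 -0.31165404  0.        ]
 [ 0.55348552 -0.0508612   0.        ]
 [ 0.45506669 -0.01950839  0.        ]]
post side [[ 0.46826497 -0.1633501   0.117     ]]
top blue [([12, 179, 2, 7, 7], [12.6, 182.0]), ([14, 187, 2, 7, 7], [14.4, 190.0]), ([17, 198, 1, 4, 4], [17.0, 199.5]), ([18, 203, 2, 5, 5], [18.4, 205.0]), ([19, 209, 6, 20, 21], [21.8, 218.6]), ([28, 240, 1, 4, 4], [28.0, 241.5]), ([30, 256, 3, 4, 5], [31.4, 257.6]), ([201, 270, 10, 29, 98], [205.5, 283.8]), ([190, 274, 4, 5, 18], [191.5, 276.0]), ([192, 282, 4, 5, 16], [193.4, 283.6]), ([194, 289, 5, 5, 19], [195.6, 291.1]), ([196, 297, 5, 4, 17], [197.6, 298.5])]
top red [([114, 281, 8, 30, 113], [117.7, 295.8]), ([102, 284, 6, 5, 22], [104.3, 286.0]), ([103, 291, 6, 5, 24], [105.6, 293.2]), ([104, 299, 6, 5, 23], [106.3, 301.0]), ([105, 306, 6, 5, 23], [107.7, 308.3])]
side blue []
side red [([197, 167, 2, 2, 4], [197.5, 167.5]), ([201, 166, 3, 2, 5], [201.8, 166.6]), ([187, 169, 3, 2, 5], [187.8, 169.6]), ([192, 168, 2, 2, 4], [192.5, 168.5]), ([186, 171, 22, 7, 63], [196.6, 174.2]), ([328, 242, 11, 27, 241], [333.4, 255.1])]
```

```bash
python3 - <<'E'
from h import *
for nm,q in (('blue',[[191.5,276],[193.4,283.6],[195.6,291.1],[197.6,298.5]]),('red',[[104.3,286],[105.6,293.2],[106.3,301],[107.7,308.3]])):
  P=onz('top',q,0.083); y=P[0]-P[3]; L=np.linalg.norm(y)
  yaw=np.arctan2(y[1],y[0]); c=P.mean(0)
  # own y ~ along y ; own x = y rotated -90
  for sgn in(1,):
    ex=np.array([np.cos(yaw+np.pi/2),np.sin(yaw+np.pi/2),0])  # to the left(+y)= cradle -x
  print(nm,c,'L',L,'yaw of y',np.degrees(yaw),'lean dir',ex,'base',c-ex*0.070*0.5)
  o=c-ex*0.07*.5;o[2]=.024
  z=ex*.5+np.array([0,0,np.cos(np.pi/6)])
  print(proj('side',o+z*np.array([[0],[.06],[.072]])),proj('top',o+z*np.array([[0],[.06],[.072]])))
E
```

```text
blue [0.47711372 0.1663338  0.083     ] L 0.0429034236045444 yaw of y 14.502281513671935 lean dir [-0.25041856  0.96813767  0.        ] base [0.48587837 0.13244898 0.083     ]
[[220.35541952 220.79856874]
 [213.46030748 198.7866188 ]
 [212.07496693 194.3457747 ]] [[216.89904841 281.57427866]
 [197.76647865 286.44569066]
 [193.67327122 287.48574508]]
red [0.46254014 0.33312209 0.083     ] L 0.04187698384746425 yaw of y 8.993217966919985 lean dir [-0.15631755  0.98770685  0.        ] base [0.46801125 0.29855235 0.083     ]
[[200.58794213 190.92611018]
 [195.28718639 170.78587578]
 [194.22743551 166.73796407]] [[133.69647186 292.64950594]
 [109.8746113  296.4777613 ]
 [104.8014535  297.2892778 ]]
```

```bash
python3 - <<'E'
import cv2
im=cv2.imread('pics/a_side.png')
cv2.imwrite('pics/b4.png',cv2.resize(im[160:240,180:245],None,fx=7,fy=7,interpolation=cv2.INTER_CUBIC))
E
```

```text
(no output)
```

View pics/b4.png

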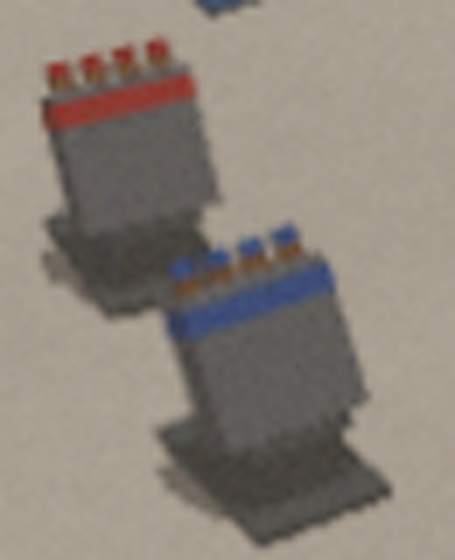

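```bash
cat >> h.py <<'E'
def Rdown(yaw): # tool x at yaw deg, z down
    c,s_=np.cos(np.radians(yaw)),np.sin(np.radians(yaw)); return np.array([[c,s_,0],[s_,-c,0],[0,0,-1.]])
def rel(p,R,s=None,ref=None):
    s=s or ctrl.get_state(); 
    p0,R0=(np.array(s['eef_pos']),Ro.from_quat(s['tcp_rot']).as_matrix()) if ref is None else ref
    return (R0.T@(np.array(p)-p0)).round(4),Ro.from_matrix(R0.T@R).as_rotvec().round(4)
E
python3 - <<'E'
from h import *
print(rel([.5,.2,.26],Rdown(20)),rel([.468,-.145,.24],Rdown(-15)))
E
```

```text
(array([-0.2702,  0.3558, -0.0294]), array([4.000e-04, 1.900e-03, 7.529e-01])) (array([-0.5924,  0.4831, -0.0088]), array([1.0000e-03, 1.8000e-03, 1.3638e+00]))
```

```bash
python3 -m jog '[{"grip":0,"xyz":[-0.27,0.356,-0.03],"dr":[0,0,0.75]},{"grip":0,"xyz":[-0.27,0.356,-0.03],"dr":[0,0,0.75]},{"grip":0,"xyz":[-0.27,0.356,-0.03],"dr":[0,0,0.75]},{"grip":0,"xyz":[-0.27,0.356,-0.03],"dr":[0,0,0.75]},{"grip":0,"xyz":[-0.27,0.356,-0.03],"dr":[0,0,0.75]},{"grip":0,"xyz":[-0.27,0.356,-0.03],"dr":[0,0,0.75]},{"grip":0,"xyz":[-0.27,0.356,-0.03],"dr":[0,0,0.75]},{"grip":0,"xyz":[-0.27,0.356,-0.03],"dr":[0,0,0.75]},{"grip":0,"xyz":[-0.27,0.356,-0.03],"dr":[0,0,0.75]},{"grip":0,"xyz":[-0.27,0.356,-0.03],"dr":[0,0,0.75]},{"grip":0,"xyz":[-0.27,0.356,-0.03],"dr":[0,0,0.75]},{"grip":0,"xyz":[-0.27,0.356,-0.03],"dr":[0,0,0.75]}]' 40
python3 - <<'E'
from h import *
s,im=snap('wrist','pics/c1.png')
print(rel([.468,-.145,.24],Rdown(-15),s))
E
```

```text
time: 1.15
eef_pos: [0.5028, 0.1959, 0.2617]
tcp_rot: [0.985, 0.172, 0.001, 0.001]
contact_force: [-0.2, -1.2, 0.4]
opening: 1.003
(array([-0.1483,  0.3088,  0.0223]), array([ 0.002 , -0.0016,  0.6078]))
```

View pics/c1.png

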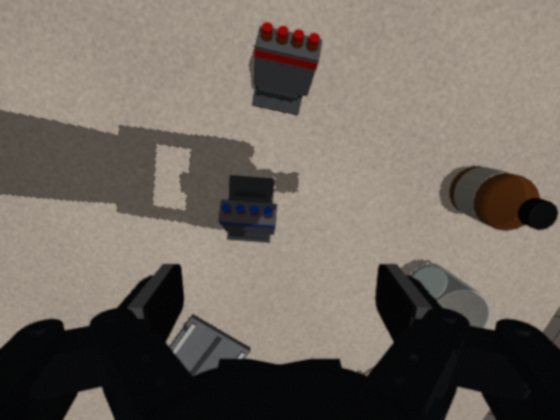

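```bash
python3 -m jog '[{"grip":0,"xyz":[-0.148,0.309,0.022],"dr":[0,0,0.608]},{"grip":0,"xyz":[-0.148,0.309,0.022],"dr":[0,0,0.608]},{"grip":0,"xyz":[-0.148,0.309,0.022],"dr":[0,0,0.608]},{"grip":0,"xyz":[-0.148,0.309,0.022],"dr":[0,0,0.608]},{"grip":0,"xyz":[-0.148,0.309,0.022],"dr":[0,0,0.608]},{"grip":0,"xyz":[-0.148,0.309,0.022],"dr":[0,0,0.608]},{"grip":0,"xyz":[-0.148,0.309,0.022],"dr":[0,0,0.608]},{"grip":0,"xyz":[-0.148,0.309,0.022],"dr":[0,0,0.608]},{"grip":0,"xyz":[-0.148,0.309,0.022],"dr":[0,0,0.608]},{"grip":0,"xyz":[-0.148,0.309,0.022],"dr":[0,0,0.608]}]'
python3 - <<'E'
from h import *
s,im=snap('wrist','pics/c2.png')
print(s['eef_pos'],s['tcp_rot'])
im=cv2.imread('pics/c2.png')
cv2.imwrite('pics/c2z.png',cv2.resize(im[100:360,140:420],None,fx=2.3,fy=2.3,interpolation=cv2.INTER_CUBIC))
E
```

```text
time: 2.03
eef_pos: [0.4678, -0.1419, 0.2387]
tcp_rot: [0.992, -0.129, -0.001, -0.0]
contact_force: [-0.3, 0.0, 0.2]
opening: 0.999
[ 0.46776264 -0.14191203  0.23872887] [ 9.91595339e-01 -1.29376657e-01 -5.27107162e-04 -2.93776457e-04]
```

View pics/c2.png

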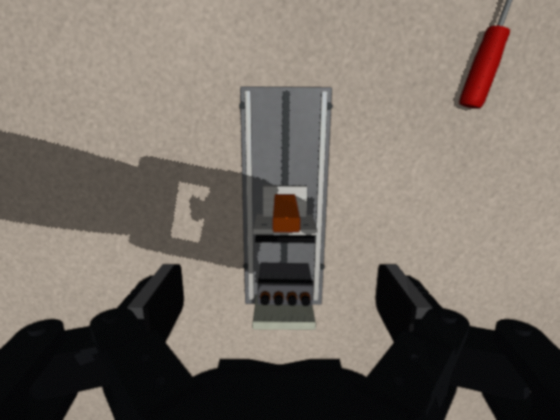

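```bash
python3 - <<'E'
from h import *
im=cv2.imread('pics/c2.png')
cv2.imwrite('pics/c2z.png',cv2.resize(im[180:340,220:360],None,fx=3.7*1.5,fy=3.7,interpolation=cv2.INTER_CUBIC)[:600,:800])
E
```

```text
(no output)
```

View pics/c2z.png

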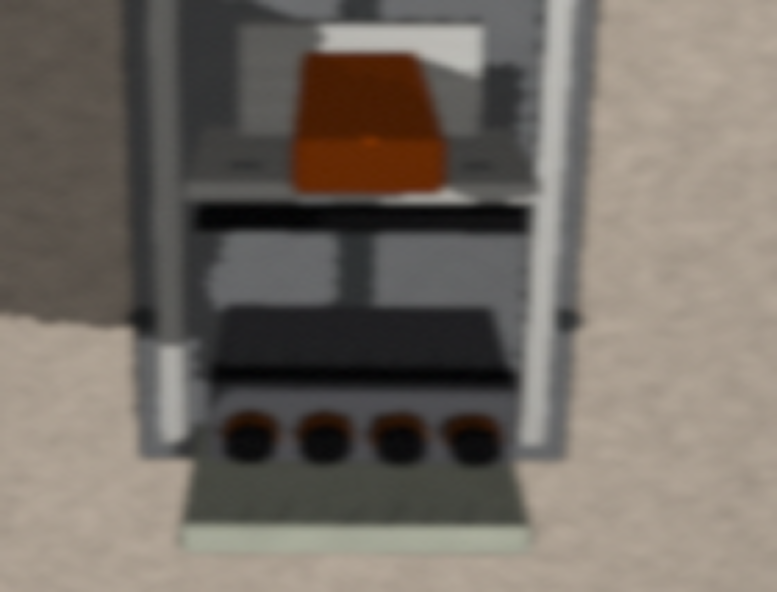

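```bash
python3 - <<'E'
from h import *
s=ctrl.get_state()
W=lambda q,z:onz('wrist',q,z,s)
b=W([[241,87.5],[331.5,87.5]],.01); print(b,np.linalg.norm(b[0]-b[1]),np.degrees(np.arctan2(*(b[1]-b[0])[[1,0]])))
f=W([[245.3,303.5],[321.5,303.5]],.01); print(f,np.linalg.norm(f[0]-f[1]))
ax=(b.sum(0)-f.sum(0))/2; print(np.linalg.norm(ax),np.degrees(np.arctan2(ax[1],ax[0])))
o1=b.mean(0)-ax/np.linalg.norm(ax)*.15; print('origin',o1)
th=np.radians(75); ex=np.array([np.cos(th),np.sin(th),0]);ey=np.array([-ex[1],ex[0],0])
fr=lambda P:np.c_[(P-o1)@ex,(P-o1)@ey].round(4)
print('post',W([[286.5,224.6]],.117),fr(W([[286.5,224.6]],.117)))
for z in(.062,.072):
  w=W([[254.2,321.6],[315.1,321.6]],z);print('wall',z,fr(w),np.linalg.norm(w[0]-w[1]))
print('caps',fr(W([[265,298.9],[305.6,298.9]],.082)))
# slab top front edge near stop: crop y~385 band/ top
print('slab edge',fr(W([[286,180+383/3.7]],.07)))
# top-cam with same
print('top wall inner top', fr(onz('top',np.array([[715,430],[745,250]])/5+[289.6,234.6],.072)))
E
```

```text
[[ 0.45468358 -0.0291104   0.01      ]
 [ 0.54894723 -0.05393454  0.01      ]] 0.09747755573044331 -14.753746530811926
[[ 0.38524024 -0.28185964  0.01      ]
 [ 0.48051821 -0.30695945  0.01      ]] 0.09852863939521463
0.2621146100455272 74.75184539742713
origin [ 0.46236538 -0.18624184  0.01      ]
post [[ 0.46986525 -0.15771946  0.117     ]] [[0.0295 0.0001]]
wall 0.062 [[-0.1037  0.0342]
 [-0.1035 -0.0348]] 0.06897509769165852
wall 0.072 [[-0.0969  0.0334]
 [-0.0966 -0.0335]] 0.06682014411683014
caps [[-0.0628  0.0208]
 [-0.0627 -0.0213]]
slab edge [[-0.0514 -0.0011]]
top wall inner top [[-0.1005  0.0365]
 [-0.0981 -0.0315]]
```

```bash
python3 - <<'E'
from h import *
print(rel([.4685,-.160,.078],Rdown(-15)))
E
```

```text
(array([0.0057, 0.0191, 0.1608]), array([-0.0011,  0.0011,  0.0041]))
```

```bash
python3 -m jog '[{"grip":0.25,"xyz":[0.0055,0.019,0.04],"dr":[0,0,0]},{"grip":0.25,"xyz":[0.0055,0.019,0.08],"dr":[0,0,0]},{"grip":0.25,"xyz":[0.0055,0.019,0.11],"dr":[0,0,0]},{"grip":0.25,"xyz":[0.0055,0.019,0.14],"dr":[0,0,0]},{"grip":0.25,"xyz":[0.0055,0.019,0.16],"dr":[0,0,0]},{"grip":0.25,"xyz":[0.0055,0.019,0.16],"dr":[0,0,0]},{"grip":0.25,"xyz":[0.0055,0.019,0.16],"dr":[0,0,0]}]' 80
python3 - <<'E'
from h import *
s,im=snap('wrist','pics/c3.png');s,im=snap('side','pics/c3s.png')
im=cv2.imread('pics/c3s.png');cv2.imwrite('pics/c3s.png',cv2.resize(im[180:380,160:360],None,fx=3,fy=3))
E
```

```text
time: 2.67
eef_pos: [0.4684, -0.158, 0.0785]
tcp_rot: [0.992, -0.126, -0.001, -0.001]
contact_force: [0.6, 0.6, 0.3]
opening: 0.753
```

View pics/c3.png

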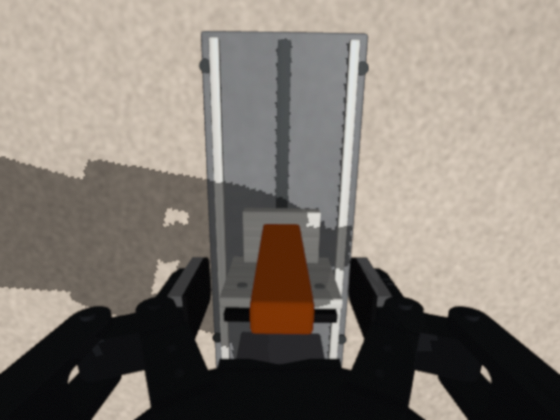

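View pics/c3s.png

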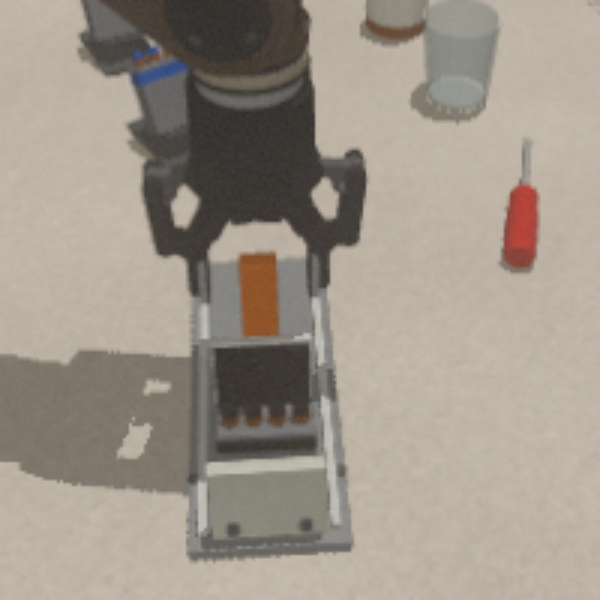

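```bash
python3 - <<'E'
from h import *
s=ctrl.get_state();print(s['eef_pos']); print(onz('wrist',[[282,317]],.117,s))
E
python3 -m jog '[{"grip":0.9,"xyz":[0,0,0],"dr":[0,0,0]},{"grip":0.9,"xyz":[0,0,0],"dr":[0,0,0]},{"grip":0.9,"xyz":[0,0,0],"dr":[0,0,0]},{"grip":0.9,"xyz":[0,0,0],"dr":[0,0,0]},{"grip":0.9,"xyz":[0,0,0],"dr":[0,0,0]},{"grip":0.9,"xyz":[0,0,0],"dr":[0,0,0]},{"grip":0.9,"xyz":[0,0,0],"dr":[0,0,0]},{"grip":0.9,"xyz":[0,0,0],"dr":[0,0,0]}]' 80
```

```text
[ 0.47024898 -0.15983045  0.081186  ]
[[ 0.47069294 -0.16220804  0.117     ]]
time: 3.43
eef_pos: [0.4688, -0.1605, 0.0809]
tcp_rot: [0.992, -0.128, -0.0, -0.0]
contact_force: [-3.1, 1.2, 7.1]
opening: 0.267
```

```bash
python3 -m jog '[{"grip":0.9,"xyz":[0,-0.004,0],"dr":[0,0,0]},{"grip":0.9,"xyz":[0,-0.010,0],"dr":[0,0,0]},{"grip":0.9,"xyz":[0,-0.018,0],"dr":[0,0,0]},{"grip":0.9,"xyz":[0,-0.026,0],"dr":[0,0,0]},{"grip":0.9,"xyz":[0,-0.034,0],"dr":[0,0,0]},{"grip":0.9,"xyz":[0,-0.042,0],"dr":[0,0,0]},{"grip":0.9,"xyz":[0,-0.050,0],"dr":[0,0,0]},{"grip":0.9,"xyz":[0,-0.058,0],"dr":[0,0,0]},{"grip":0.9,"xyz":[0,-0.066,0],"dr":[0,0,0]},{"grip":0.9,"xyz":[0,-0.073,0],"dr":[0,0,0]},{"grip":0.9,"xyz":[0,-0.075,0],"dr":[0,0,0]},{"grip":0.9,"xyz":[0,-0.075,0],"dr":[0,0,0]}]'
python3 - <<'E'
from h import *
s,im=snap('wrist','pics/c4.png'); print(s['eef_pos'],s['contact_force'])
E
```

```text
time: 4.43
eef_pos: [0.4883, -0.0892, 0.0809]
tcp_rot: [0.992, -0.128, 0.001, 0.001]
contact_force: [-1.7, -3.2, 4.2]
opening: 0.266
[ 0.48834797 -0.08919363  0.08088104] [-1.67995064 -3.22338116  4.24258347]
```

View pics/c4.png

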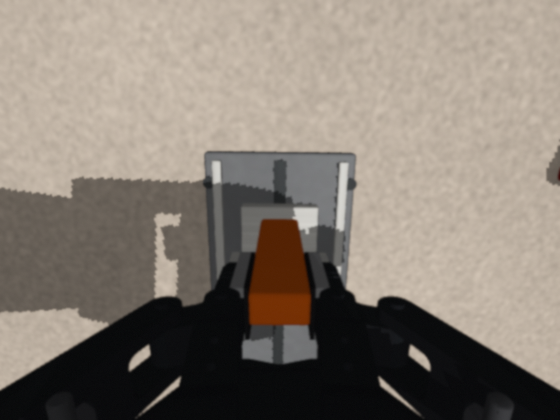

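```bash
python3 -m jog '[{"grip":0.4,"xyz":[0,0,0],"dr":[0,0,0]},{"grip":0.3,"xyz":[0,0,0],"dr":[0,0,0]},{"grip":0,"xyz":[0,0,0],"dr":[0,0,0]},{"grip":0,"xyz":[0,0,-0.04],"dr":[0,0,0]},{"grip":0,"xyz":[0,0,-0.08],"dr":[0,0,0]},{"grip":0,"xyz":[0,0,-0.12],"dr":[0,0,0]},{"grip":0,"xyz":[0,-0.03,-0.16],"dr":[0,0,0]}]' 30
python3 - <<'E'
from h import *
s=dict(eef_pos=np.array([.5028,.1959,.2617]),tcp_rot=np.array([.985,.172,.001,.001]))
im=cv2.cvtColor(cv2.imread('pics/c1.png'),cv2.COLOR_BGR2HSV)
W={}
for col,lo,hi in(('blue',105,130),('red',0,6)):
    m=((im[...,0]>=lo)&(im[...,0]<=hi)&(im[...,1]>130)&(im[...,2]>40)).astype(np.uint8)
    n,l,st,c=cv2.connectedComponentsWithStats(m)
    L=[(st[i,:5].tolist(),c[i].round(1).tolist()) for i in range(1,n) if 3<st[i,4]<500 and 200<c[i][0]<330]; print(col,L)
T={'blue':[[191.5,276],[193.4,283.6],[195.6,291.1],[197.6,298.5]],'red':[[104.3,286],[105.6,293.2],[106.3,301],[107.7,308.3]]}
Wp={'blue':[[268,212],[254,211],[240,210],[226,208]],'red':[[314,42],[299,37],[283,33],[267,29]]}
for k in T:
  for a,b in zip(T[k],Wp[k]):
    o,d=ray('top',a);o2,d2=ray('wrist',b,s);print(k,tri([(o,d[0]),(o2,d2[0])]))
E
```

```text
time: 5.07
eef_pos: [0.4941, -0.0656, 0.2353]
tcp_rot: [0.992, -0.129, 0.001, 0.001]
contact_force: [1.6, -0.5, 0.7]
opening: 0.999
blue [([221, 203, 10, 10, 74], [226.0, 207.4]), ([235, 204, 10, 10, 73], [239.8, 208.4]), ([250, 205, 9, 10, 74], [253.9, 209.5]), ([264, 206, 9, 10, 73], [267.7, 210.6]), ([222, 223, 6, 1, 6], [224.5, 223.0]), ([237, 224, 5, 1, 5], [239.0, 224.0]), ([243, 224, 31, 4, 56], [258.4, 225.7])]
red [([261, 22, 12, 15, 142], [266.8, 29.2]), ([277, 26, 12, 14, 137], [282.4, 32.6]), ([292, 30, 12, 14, 134], [298.0, 36.2]), ([307, 33, 13, 14, 137], [313.4, 39.7]), ([254, 49, 63, 21, 472], [284.8, 59.5])]
blue (array([0.49883405, 0.17172762, 0.08331043]), [np.float64(0.0008514290972825139), np.float64(0.0008514290972825102)])
blue (array([0.48486982, 0.16816999, 0.08419095]), [np.float64(0.0009249690339638902), np.float64(0.0009249690339638388)])
blue (array([0.47103916, 0.16428348, 0.08387061]), [np.float64(0.0009341141846726111), np.float64(0.0009341141846726651)])
blue (array([0.45708271, 0.1610111 , 0.08229631]), [np.float64(0.0006600284839262202), np.float64(0.0006600284839262608)])
red (array([0.48461849, 0.3340682 , 0.09019053]), [np.float64(0.0013703460362717564), np.float64(0.0013703460362719125)])
red (array([0.47059871, 0.33761787, 0.07293096]), [np.float64(0.0011095404790516746), np.float64(0.0011095404790517247)])
red (array([0.4557686 , 0.33586961, 0.07336575]), [np.float64(0.0008835587356228284), np.float64(0.0008835587356228474)])
red (array([0.44105338, 0.33490302, 0.06895008]), [np.float64(0.0001030480703373649), np.float64(0.00010304807033720894)])
```

```bash
cat >> h.py <<'E'
def lean(base,yaw,h,tilt=30.,dx=0.):
    """TCP pose at own height h (m), own-x shift dx(toward lean dir)"""
    a=np.radians(yaw);t=np.radians(tilt);u=np.array([np.cos(a),np.sin(a),0]);e=np.array([-np.sin(a),np.cos(a),0]);k=np.array([0,0,1.])
    up=np.sin(t)*e+np.cos(t)*k; z=-up; y=np.cross(z,u)
    return np.array(base)+h*up, np.c_[u,y,z]
E
python3 - <<'E'
from h import *
p,R=lean([.4865,.1334,.024],14.4,.104);print(p,rel(p,R))
E
```

```text
[0.47356813 0.18376632 0.11406664] (array([-0.084 , -0.2359,  0.1208]), array([-0.5103,  0.1319, -0.4994]))
```

```bash
python3 -m jog '[{"grip":0,"xyz":[-0.084,-0.236,0.04],"dr":[-0.51,0.132,-0.5]},{"grip":0,"xyz":[-0.084,-0.236,0.04],"dr":[-0.51,0.132,-0.5]},{"grip":0,"xyz":[-0.084,-0.236,0.04],"dr":[-0.51,0.132,-0.5]},{"grip":0,"xyz":[-0.084,-0.236,0.04],"dr":[-0.51,0.132,-0.5]},{"grip":0,"xyz":[-0.084,-0.236,0.04],"dr":[-0.51,0.132,-0.5]},{"grip":0,"xyz":[-0.084,-0.236,0.04],"dr":[-0.51,0.132,-0.5]},{"grip":0,"xyz":[-0.084,-0.236,0.04],"dr":[-0.51,0.132,-0.5]},{"grip":0,"xyz":[-0.084,-0.236,0.08],"dr":[-0.51,0.132,-0.5]},{"grip":0,"xyz":[-0.084,-0.236,0.12],"dr":[-0.51,0.132,-0.5]},{"grip":0,"xyz":[-0.084,-0.236,0.12],"dr":[-0.51,0.132,-0.5]}]' 30
python3 - <<'E'
from h import *
s,im=snap('wrist','pics/d1.png')
p,R=lean([.4865,.1334,.024],14.4,.104);print(s['eef_pos'],s['qpos'],rel(p,R,s))
E
```

```text
time: 5.9
eef_pos: [0.4665, 0.1848, 0.1043]
tcp_rot: [0.958, 0.126, 0.025, 0.257]
contact_force: [-2.8, -0.9, -0.9]
opening: 1.004
[0.46650715 0.18476087 0.10425004] [ 0.41909462  0.17376947  2.03222382 -0.57517765  1.11829195  0.46353328] (array([ 0.0064,  0.0073, -0.0072]), array([-0.0019,  0.0128,  0.0127]))
```

View pics/d1.png

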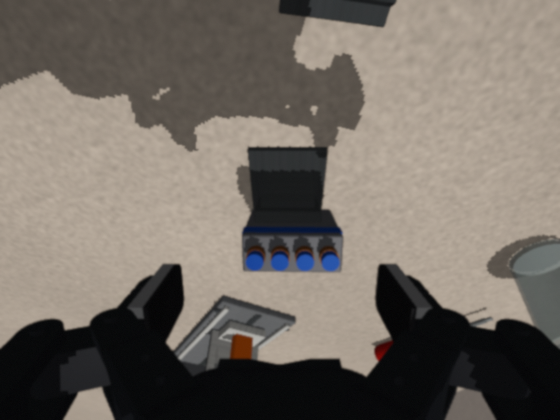

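```bash
cat >> h.py <<'E'
def ontool(uv,zt):
    c=ctrl.get_calibration('wrist');H=c['hand_eye']
    p=cv2.undistortPoints(np.array(uv,float)[:,None],c['mtx'],np.array([c['k1'],0,0,0,0.]))[:,0]
    d=np.c_[p,np.ones(len(p))]@H[:3,:3].T;o=H[:3,3]
    return o+d*((zt-o[2])/d[:,2])[:,None]
E
python3 - <<'E'
from h import *
im=cv2.imread('pics/d1.png')
cv2.imwrite('pics/d1z.png',cv2.resize(im[205:290,220:365],None,fx=5,fy=5,interpolation=cv2.INTER_CUBIC))
s=ctrl.get_state()
p,R=lean([.4865,.1334,.024],14.4,.104);print(s['eef_pos'],rel(p,R,s))
E
```

```text
[0.46861993 0.18483206 0.10799509] (array([ 0.0044,  0.005 , -0.0042]), array([-0.0011,  0.0091,  0.0102]))
```

View pics/d1z.png

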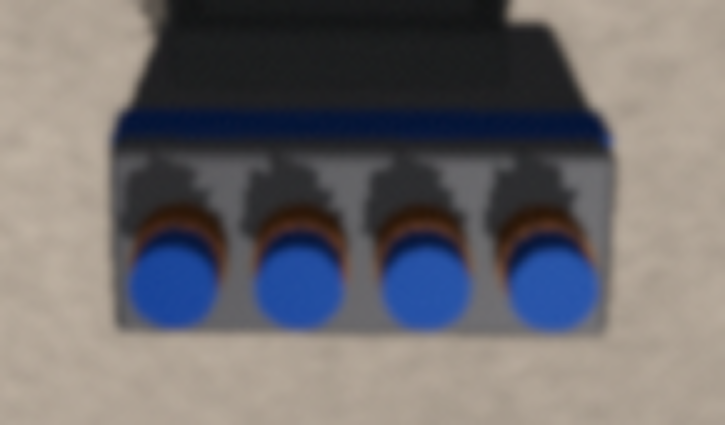

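```bash
python3 - <<'E'
from h import *
for zt in(.0335,.0368,.040):
  P=ontool([[242.8,234.8],[341.8,235.2],[340.8,270.4],[243.8,270.4]],zt)
  print(zt,P.round(4)[:,:2].tolist(),P.mean(0).round(4), np.linalg.norm(P[0]-P[1]),np.linalg.norm(P[2]-P[3]),np.linalg.norm((P[0]+P[1]-P[2]-P[3])/2))
P=ontool(np.array([[174,280],[299,280],[426,280],[553,280]])/5+[220,205],.0248);print(P)
s=ctrl.get_state(); print(s['eef_pos'])
E
```

```text
0.0335 [[-0.0207, -0.0055], [0.0364, -0.0052], [0.0369, 0.017], [-0.0208, 0.017]] [0.008  0.0058 0.0335] 0.05706227286077972 0.0577591919169748 0.022351746123980998
0.0368 [[-0.0211, -0.0043], [0.037, -0.004], [0.0376, 0.0186], [-0.0212, 0.0186]] [0.0081 0.0072 0.0368] 0.058127739885705576 0.05883767181776752 0.022769098031829457
0.04 [[-0.0215, -0.0031], [0.0377, -0.0029], [0.0383, 0.0202], [-0.0216, 0.0201]] [0.0082 0.0086 0.04  ] 0.05916092003108825 0.05988347050944532 0.023173802912167373
[[-0.01342261  0.00698864  0.0248    ]
 [ 0.00059724  0.0069887   0.0248    ]
 [ 0.01484211  0.00699888  0.0248    ]
 [ 0.02910298  0.00701929  0.0248    ]]
[0.46861993 0.18483206 0.10799509]
```

```bash
python3 -m jog '[{"grip":0,"xyz":[0,0,0],"dr":[0,0,0]},{"grip":0,"xyz":[0,0,0],"dr":[0,0,0]},{"grip":0,"xyz":[0,0,0],"dr":[0,0,0]}]' 30
python3 - <<'E'
from h import *
s=ctrl.get_state()
for h in(.06,.014):
  p,R=lean([.488,.1338,.0225],14.4,h);print(rel(p,R,s))
E
```

```text
time: 6.2
eef_pos: [0.4744, 0.1863, 0.1157]
tcp_rot: [0.959, 0.122, 0.035, 0.255]
contact_force: [0.4, 1.0, 0.4]
opening: 1.002
(array([-0.0001,  0.0005,  0.0478]), array([-0.0031, -0.0051,  0.0009]))
(array([-0.0003,  0.0006,  0.0938]), array([-0.0031, -0.0051,  0.0009]))
```

```bash
python3 -m jog '[{"grip":0,"xyz":[0,0.0005,0.02],"dr":[0,-0.004,0]},{"grip":0,"xyz":[0,0.0005,0.04],"dr":[0,-0.004,0]},{"grip":0,"xyz":[0,0.0005,0.06],"dr":[0,-0.004,0]},{"grip":0,"xyz":[0,0.0005,0.075],"dr":[0,-0.004,0]},{"grip":0,"xyz":[0,0.0005,0.085],"dr":[0,-0.004,0]},{"grip":0,"xyz":[0,0.0005,0.094],"dr":[0,-0.004,0]},{"grip":0,"xyz":[0,0.0005,0.094],"dr":[0,-0.004,0]},{"grip":0,"xyz":[0,0.0005,0.094],"dr":[0,-0.004,0]},{"grip":0,"xyz":[0,0.0005,0.094],"dr":[0,-0.004,0]}]' 30
python3 - <<'E'
from h import *
s,im=snap('wrist','pics/d2.png');
p,R=lean([.488,.1338,.0225],14.4,.014);print(s['eef_pos'],rel(p,R,s))
E
```

```text
time: 6.95
eef_pos: [0.4852, 0.1407, 0.0325]
tcp_rot: [0.958, 0.123, 0.031, 0.256]
contact_force: [0.3, 0.3, -0.0]
opening: 0.999
[0.48519733 0.14065242 0.03250045] (array([ 0.001 ,  0.0014, -0.0017]), array([-0.0025,  0.0012,  0.0033]))
```

View pics/d2.png

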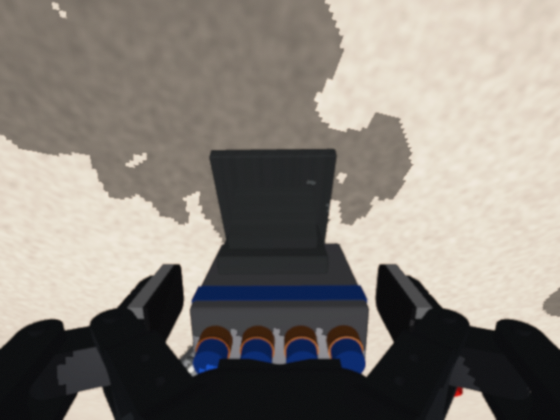

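```bash
python3 -m jog '[{"grip":0.2,"xyz":[0,0,0],"dr":[0,0,0]},{"grip":0.4,"xyz":[0,0,0],"dr":[0,0,0]},{"grip":0.5,"xyz":[0,0,0],"dr":[0,0,0]},{"grip":0.5,"xyz":[0,0,0],"dr":[0,0,0]},{"grip":0.5,"xyz":[0,0,0],"dr":[0,0,0]},{"grip":0.5,"xyz":[0,0,0],"dr":[0,0,0]}]' 30
python3 - <<'E'
from h import *
s,im=snap('wrist','pics/d3.png');print(s['wrist_torque'],s['contact_force'],s['opening'])
E
```

```text
time: 7.5
eef_pos: [0.4848, 0.1407, 0.0321]
tcp_rot: [0.958, 0.123, 0.031, 0.256]
contact_force: [-2.5, 3.2, 5.7]
opening: 0.698
[ 0.29305986  0.18094437 -0.01173603] [-2.54699248  3.18974777  5.66393939] 0.6975355230495554
```

View pics/d3.png

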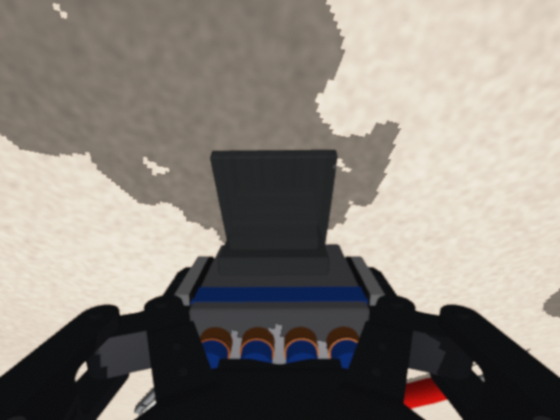

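```bash
python3 -m jog '[{"grip":0.5,"xyz":[0,0,-0.005],"dr":[0,0,0]},{"grip":0.5,"xyz":[0,0,-0.015],"dr":[0,0,0]},{"grip":0.5,"xyz":[0,0,-0.028],"dr":[0,0,0]},{"grip":0.5,"xyz":[0,0,-0.042],"dr":[0,0,0]},{"grip":0.5,"xyz":[0,0,-0.058],"dr":[0,0,0]},{"grip":0.5,"xyz":[0,0,-0.075],"dr":[0,0,0]},{"grip":0.5,"xyz":[0,0,-0.09],"dr":[0,0,0]},{"grip":0.5,"xyz":[0,0,-0.1],"dr":[0,0,0]},{"grip":0.5,"xyz":[0,0,-0.1],"dr":[0,0,0]},{"grip":0.5,"xyz":[0,0,-0.1],"dr":[0,0,0]}]' 30
python3 - <<'E'
from h import *
s,im=snap('wrist','pics/d4.png');s,im=snap('side','pics/d4s.png');print(s['wrist_torque'],s['contact_force'],s['opening'])
ex=np.array([np.cos(np.radians(75)),np.sin(np.radians(75)),0])
o=np.array([.4620,-.1864,0]); p=o+ex*(-.034)+[0,0,.14]
print(p,rel(p,Rdown(-15),s))
E
```

```text
time: 8.38
eef_pos: [0.4723, 0.1891, 0.1186]
tcp_rot: [0.958, 0.123, 0.031, 0.255]
contact_force: [-0.3, -0.7, -1.4]
opening: 0.699
[0.36071969 0.08914411 0.01834057] [ 0.63958045 -0.90141254 -2.37547307] 0.6988081573724204
[ 0.45320015 -0.21924148  0.14      ] (array([-0.1204,  0.3491,  0.1754]), array([ 0.5106, -0.1291,  0.5049]))
```

View pics/d4.png

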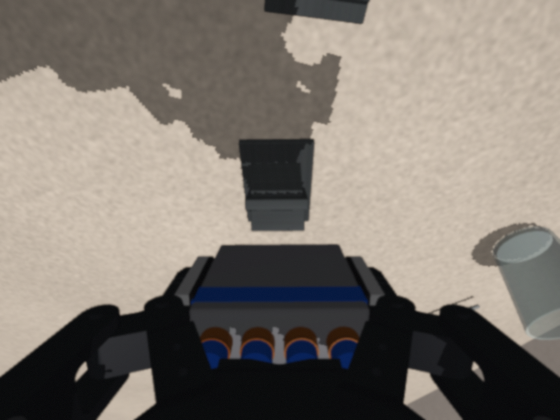

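View pics/d4s.png

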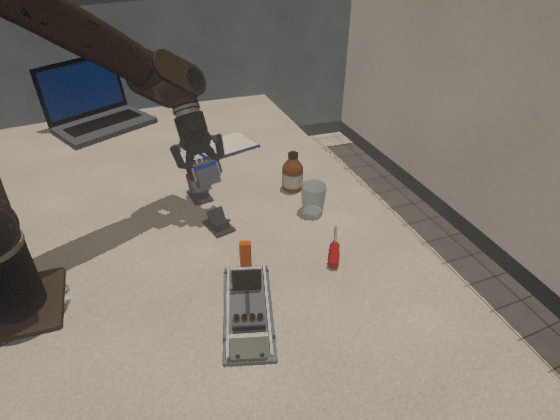

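```bash
python3 - <<'E'
from h import *
for p in([.475,.13,.2],[.4532,-.2192,.2]): print(rel(p,Rdown(-15)))
E
```

```text
(array([-0.0117,  0.0908, -0.0433]), array([ 0.5112, -0.128 ,  0.5048]))
(array([-0.1203,  0.3789,  0.123 ]), array([ 0.5112, -0.128 ,  0.5048]))
```

```bash
python3 -m jog '[{"grip":0.5,"xyz":[-0.012,0.09,-0.043],"dr":[0.511,-0.128,0.505]},{"grip":0.5,"xyz":[-0.012,0.09,-0.043],"dr":[0.511,-0.128,0.505]},{"grip":0.5,"xyz":[-0.012,0.09,-0.043],"dr":[0.511,-0.128,0.505]},{"grip":0.5,"xyz":[-0.03,0.13,-0.02],"dr":[0.511,-0.128,0.505]},{"grip":0.5,"xyz":[-0.04,0.165,0],"dr":[0.511,-0.128,0.505]},{"grip":0.5,"xyz":[-0.052,0.2,0.018],"dr":[0.511,-0.128,0.505]},{"grip":0.5,"xyz":[-0.065,0.235,0.037],"dr":[0.511,-0.128,0.505]},{"grip":0.5,"xyz":[-0.078,0.27,0.057],"dr":[0.511,-0.128,0.505]},{"grip":0.5,"xyz":[-0.092,0.305,0.077],"dr":[0.511,-0.128,0.505]},{"grip":0.5,"xyz":[-0.105,0.34,0.1],"dr":[0.511,-0.128,0.505]},{"grip":0.5,"xyz":[-0.12,0.365,0.115],"dr":[0.511,-0.128,0.505]},{"grip":0.5,"xyz":[-0.12,0.379,0.123],"dr":[0.511,-0.128,0.505]}]'
python3 -m jog '[{"grip":0.5,"xyz":[0,0,0],"dr":[0,0,0]},{"grip":0.5,"xyz":[0,0,0],"dr":[0,0,0]},{"grip":0.5,"xyz":[0,0,0],"dr":[0,0,0]},{"grip":0.5,"xyz":[0,0,0],"dr":[0,0,0]}]'
python3 - <<'E'
from h import *
snap('top','pics/e1t.png');snap('side','pics/e1s.png');s,im=snap('wrist','pics/e1.png')
print(rel([.4532,-.2192,.12],Rdown(-15),s))
a=cv2.imread('pics/e1t.png')[215:355,280:460];b=cv2.imread('pics/e1s.png')[180:370,180:340]
cv2.imwrite('pics/e1c.png',np.hstack([cv2.resize(a,(430,334)),cv2.resize(b,(360,428))[:334*1] if 0 else cv2.resize(b,(300,334))]))
E
```

```text
time: 9.48
eef_pos: [0.4517, -0.2232, 0.1992]
tcp_rot: [0.991, -0.133, -0.001, 0.0]
contact_force: [1.4, 0.2, -0.8]
opening: 0.7
time: 9.82
eef_pos: [0.4539, -0.2176, 0.2]
tcp_rot: [0.992, -0.13, 0.0, -0.001]
contact_force: [0.1, -0.1, -1.5]
opening: 0.698
(array([-0.0006,  0.0019,  0.0805]), array([-0.001, -0.001,  0.002]))
```

View pics/e1c.png

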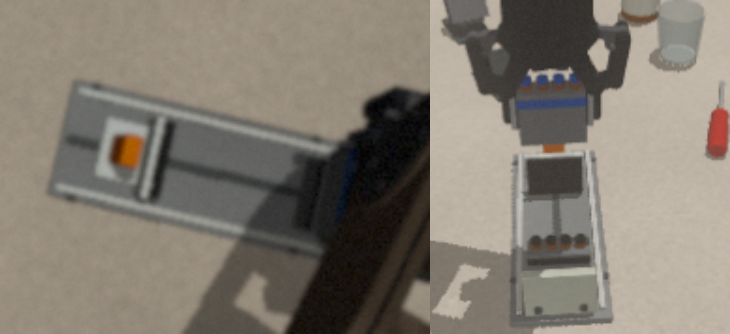

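View pics/e1.png

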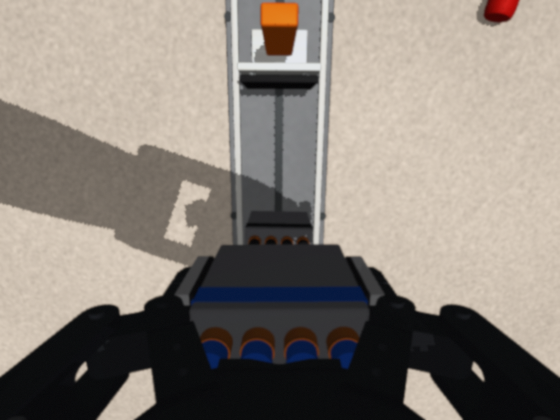

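```bash
python3 - <<'E'
from h import *
im=cv2.imread('pics/e1.png')
cv2.imwrite('pics/e1z.png',cv2.resize(im[195:260,220:340],None,fx=6,fy=6,interpolation=cv2.INTER_CUBIC))
E
```

```text
(no output)
```

View pics/e1z.png

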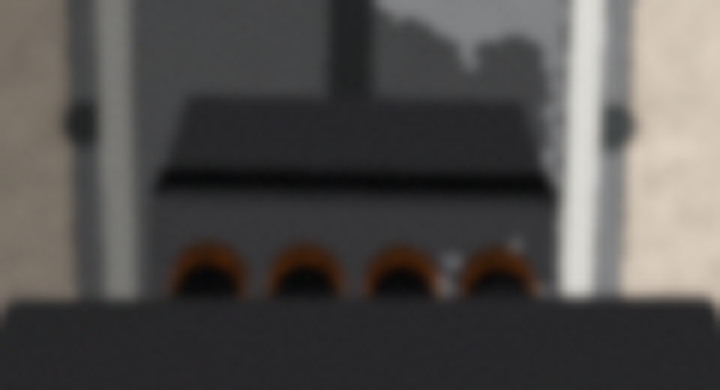

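```bash
python3 - <<'E'
from h import *
s=ctrl.get_state(); th=np.radians(75); ex=np.array([np.cos(th),np.sin(th),0]);ey=np.array([-ex[1],ex[0],0]); o=np.array([.462,-.1864,0])
fr=lambda P:np.c_[(P-o)@ex,(P-o)@ey].round(4)
P=onz('wrist',[[246.2,226.7],[312.2,226.7]],.07,s);print(fr(P),np.linalg.norm(P[0]-P[1]))
P=onz('wrist',[[251.2,211.2],[307.5,211.2]],.01,s);print(fr(P),np.linalg.norm(P[0]-P[1]))
t=s['eef_pos'];print('tcp',fr(t[None]))
P=onz('wrist',[[226,17.2],[333,17.2],[232,214.6],[322.8,216]],.01,s);print('knobs/base',fr(P))
E
```

```text
[[-0.0535  0.0282]
 [-0.0534 -0.0302]] 0.058457082376084116
[[-0.0559  0.0287]
 [-0.0558 -0.0313]] 0.059970315371087914
tcp [[-0.0323 -0.0007]]
knobs/base [[ 0.1295  0.0482]
 [ 0.1297 -0.0503]
 [-0.0597  0.0493]
 [-0.0611 -0.0478]]
```

```bash
python3 -m jog '[{"grip":0.5,"xyz":[0,0.002,0.02],"dr":[0,0,0]},{"grip":0.5,"xyz":[0,0.002,0.045],"dr":[0,0,0]},{"grip":0.5,"xyz":[0,0.002,0.07],"dr":[0,0,0]},{"grip":0.5,"xyz":[0,0.002,0.095],"dr":[0,0,0]},{"grip":0.5,"xyz":[0,0.002,0.12],"dr":[0,0,0]},{"grip":0.5,"xyz":[0,0.002,0.14],"dr":[0,0,0]},{"grip":0.5,"xyz":[0,0.002,0.155],"dr":[0,0,0]},{"grip":0.5,"xyz":[0,0.002,0.163],"dr":[0,0,0]},{"grip":0.5,"xyz":[0,0.002,0.166],"dr":[0,0,0]},{"grip":0.5,"xyz":[0,0.002,0.166],"dr":[0,0,0]},{"grip":0.5,"xyz":[0,0.002,0.166],"dr":[0,0,0]}]'
python3 - <<'E'
from h import *
s,im=snap('side','pics/e2.png'); print(s['eef_pos'],s['contact_force'])
a=cv2.imread('pics/e2.png')[220:380,180:320];cv2.imwrite('pics/e2.png',cv2.resize(a,None,fx=3.7,fy=3.7,interpolation=cv2.INTER_CUBIC))
E
```

```text
time: 10.88
eef_pos: [0.4548, -0.2211, 0.0358]
tcp_rot: [0.991, -0.13, 0.002, 0.0]
contact_force: [0.9, 0.5, -1.2]
opening: 0.703
[ 0.45476428 -0.22112734  0.03575111] [ 0.86823472  0.5212774  -1.22357445]
```

View pics/e2.png

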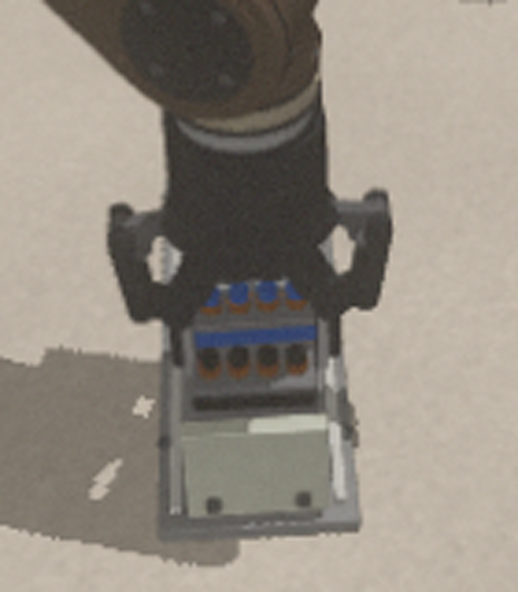

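```bash
python3 -m jog '[{"grip":0.5,"xyz":[0,0,0.003],"dr":[0,0,0]},{"grip":0.5,"xyz":[0,0,0.006],"dr":[0,0,0]},{"grip":0.5,"xyz":[0,0,0.009],"dr":[0,0,0]},{"grip":0.5,"xyz":[0,0,0.01],"dr":[0,0,0]},{"grip":0.5,"xyz":[0,0,0.01],"dr":[0,0,0]}]'
python3 -m jog '[{"grip":0.5,"xyz":[0,0,0.001],"dr":[0,0,0]},{"grip":0.5,"xyz":[0,0,0.002],"dr":[0,0,0]},{"grip":0.5,"xyz":[0,0,0.002],"dr":[0,0,0]}]'
```

```text
time: 11.35
eef_pos: [0.4537, -0.2206, 0.0243]
tcp_rot: [0.991, -0.131, 0.0, -0.0]
contact_force: [-0.1, -0.2, -1.0]
opening: 0.699
time: 11.6
eef_pos: [0.4539, -0.2208, 0.0225]
tcp_rot: [0.991, -0.131, 0.001, -0.0]
contact_force: [0.6, 0.6, -1.9]
opening: 0.694
```

```bash
python3 -m jog '[{"grip":0.5,"xyz":[0,0,0.001],"dr":[0,0,0]},{"grip":0.5,"xyz":[0,0,0.001],"dr":[0,0,0]}]'
python3 -m jog '[{"grip":0.5,"xyz":[0,0,0.001],"dr":[0,0,0]},{"grip":0.5,"xyz":[0,0,0.001],"dr":[0,0,0]}]'
```

```text
time: 11.77
eef_pos: [0.4539, -0.2208, 0.0216]
tcp_rot: [0.991, -0.131, 0.001, -0.0]
contact_force: [-0.2, 0.1, -1.6]
opening: 0.699
time: 11.93
eef_pos: [0.4541, -0.221, 0.021]
tcp_rot: [0.991, -0.131, 0.001, -0.0]
contact_force: [0.3, 0.0, 1.0]
opening: 0.701
```

```bash
python3 -m jog '[{"grip":0.5,"xyz":[0,0,0.0005],"dr":[0,0,0]},{"grip":0.5,"xyz":[0,0,0.0005],"dr":[0,0,0]}]'
python3 -m jog '[{"grip":0.28,"xyz":[0,0,0],"dr":[0,0,0]},{"grip":0.25,"xyz":[0,0,0],"dr":[0,0,0]},{"grip":0.2,"xyz":[0,0,0],"dr":[0,0,0]},{"grip":0.1,"xyz":[0,0,0],"dr":[0,0,0]},{"grip":0,"xyz":[0,0,0],"dr":[0,0,0]}]'
python3 - <<'E'
from h import *
s,im=snap('wrist','pics/e3.png');print(s['contact_force'])
E
```

```text
time: 12.1
eef_pos: [0.4541, -0.221, 0.0209]
tcp_rot: [0.991, -0.13, 0.001, -0.0]
contact_force: [-1.7, 1.2, 4.7]
opening: 0.702
time: 12.52
eef_pos: [0.4539, -0.2208, 0.0201]
tcp_rot: [0.991, -0.131, 0.001, -0.0]
contact_force: [-0.2, 0.1, 0.9]
opening: 0.996
[-0.21689318  0.10825448  0.90028472]
```

View pics/e3.png

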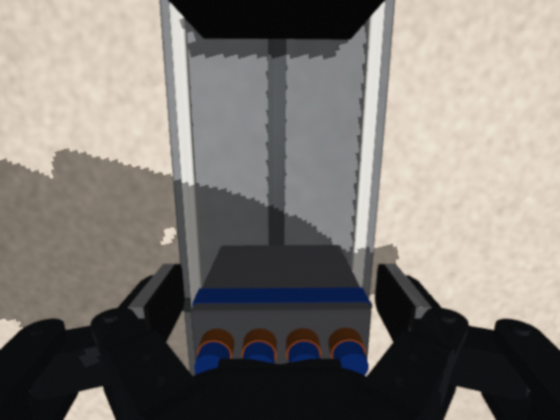

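```bash
python3 -m jog '[{"grip":0,"xyz":[0,0,-0.01],"dr":[0,0,0]},{"grip":0,"xyz":[0,0,-0.03],"dr":[0,0,0]},{"grip":0,"xyz":[0,0,-0.06],"dr":[0,0,0]},{"grip":0,"xyz":[0,0,-0.1],"dr":[0,0,0]},{"grip":0,"xyz":[0,0,-0.14],"dr":[0,0,0]},{"grip":0,"xyz":[0,0,-0.18],"dr":[0,0,0]},{"grip":0,"xyz":[0,0,-0.2],"dr":[0,0,0]},{"grip":0,"xyz":[0,0,-0.2],"dr":[0,0,0]}]'
python3 - <<'E'
from h import *
s,im=snap('wrist','pics/e4.png')
p,R=lean([.469,.2995,.0225],9,.104);print(p,rel(p+[0,0,.07],R,s),rel(p,R,s))
im=cv2.imread('pics/e4.png');cv2.imwrite('pics/e4z.png',cv2.resize(im[150:360,200:360],None,fx=2.8,fy=2.8,interpolation=cv2.INTER_CUBIC))
print(s['eef_pos'],s['tcp_rot'])
E
```

```text
time: 13.23
eef_pos: [0.4564, -0.2229, 0.2282]
tcp_rot: [0.991, -0.13, 0.007, 0.003]
contact_force: [0.4, -0.6, -0.5]
opening: 1.002
[0.46086541 0.35085979 0.11256664] (array([-0.1447, -0.5556,  0.041 ]), array([-0.5085,  0.0968, -0.4122])) (array([-0.1457, -0.5559,  0.111 ]), array([-0.5085,  0.0968, -0.4122]))
[ 0.45642471 -0.22290439  0.22815197] [ 0.9914335  -0.13040082  0.00673016  0.00315315]
```

View pics/e4z.png

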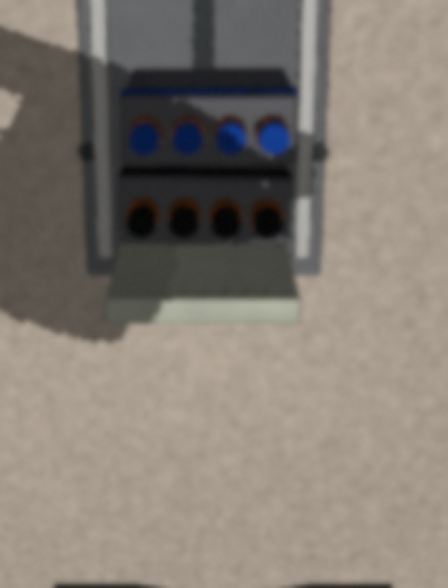

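```bash
python3 -m jog '[{"grip":0,"xyz":[-0.01,-0.04,0],"dr":[0,0,0]},{"grip":0,"xyz":[-0.02,-0.08,0],"dr":[0,0,-0.1]},{"grip":0,"xyz":[-0.145,-0.556,0.041],"dr":[-0.51,0.1,-0.41]},{"grip":0,"xyz":[-0.145,-0.556,0.041],"dr":[-0.51,0.1,-0.41]},{"grip":0,"xyz":[-0.145,-0.556,0.041],"dr":[-0.51,0.1,-0.41]},{"grip":0,"xyz":[-0.145,-0.556,0.041],"dr":[-0.51,0.1,-0.41]},{"grip":0,"xyz":[-0.145,-0.556,0.041],"dr":[-0.51,0.1,-0.41]},{"grip":0,"xyz":[-0.145,-0.556,0.041],"dr":[-0.51,0.1,-0.41]},{"grip":0,"xyz":[-0.145,-0.556,0.041],"dr":[-0.51,0.1,-0.41]},{"grip":0,"xyz":[-0.145,-0.556,0.041],"dr":[-0.51,0.1,-0.41]},{"grip":0,"xyz":[-0.145,-0.556,0.041],"dr":[-0.51,0.1,-0.41]},{"grip":0,"xyz":[-0.145,-0.556,0.041],"dr":[-0.51,0.1,-0.41]}]'
python3 -m jog '[{"grip":0,"xyz":[0,0,0],"dr":[0,0,0]},{"grip":0,"xyz":[0,0,0],"dr":[0,0,0]}]'
python3 - <<'E'
from h import *
p,R=lean([.469,.2995,.0225],9,.104);s=ctrl.get_state();print(p,rel(p,R,s))
E
```

```text
time: 14.28
eef_pos: [0.4554, 0.2784, 0.1834]
tcp_rot: [0.964, 0.077, 0.015, 0.256]
contact_force: [1.2, -0.4, 1.6]
opening: 1.001
time: 14.45
eef_pos: [0.4557, 0.278, 0.1831]
tcp_rot: [0.963, 0.078, 0.015, 0.256]
contact_force: [0.0, -0.5, -0.6]
opening: 1.002
[0.46086541 0.35085979 0.11256664] (array([ 0.0174, -0.0966,  0.0259]), array([-0.0057,  0.0085,  0.0072]))
```

```bash
python3 -m jog '[{"grip":0,"xyz":[0.017,-0.03,0],"dr":[-0.005,0.008,0.007]},{"grip":0,"xyz":[0.017,-0.065,0],"dr":[-0.005,0.008,0.007]},{"grip":0,"xyz":[0.017,-0.097,0.01],"dr":[-0.005,0.008,0.007]},{"grip":0,"xyz":[0.017,-0.097,0.026],"dr":[-0.005,0.008,0.007]},{"grip":0,"xyz":[0.017,-0.097,0.026],"dr":[-0.005,0.008,0.007]},{"grip":0,"xyz":[0.017,-0.097,0.026],"dr":[-0.005,0.008,0.007]},{"grip":0,"xyz":[0.017,-0.097,0.026],"dr":[-0.005,0.008,0.007]},{"grip":0,"xyz":[0.017,-0.097,0.026],"dr":[-0.005,0.008,0.007]}]'
python3 - <<'E'
from h import *
s,im=snap('wrist','pics/f1.png')
p,R=lean([.469,.2995,.0225],9,.104);print(s['eef_pos'],rel(p,R,s))
im=cv2.imread('pics/f1.png');cv2.imwrite('pics/f1z.png',cv2.resize(im[205:300,200:360],None,fx=5,fy=5,interpolation=cv2.INTER_CUBIC))
E
```

```text
time: 15.12
eef_pos: [0.4633, 0.3496, 0.1169]
tcp_rot: [0.964, 0.073, 0.023, 0.256]
contact_force: [-0.4, 0.8, 0.6]
opening: 1.002
[0.46333567 0.3496222  0.11686058] (array([-0.0023, -0.0035,  0.0029]), array([-0.0037, -0.0032, -0.0075]))
```

View pics/f1z.png

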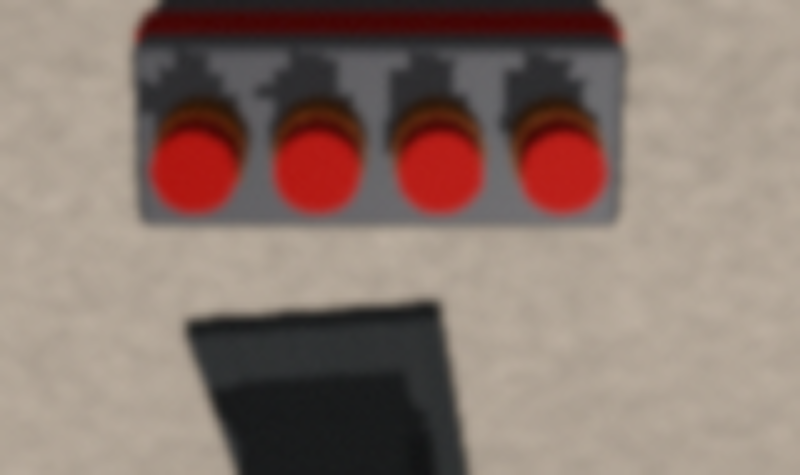

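```bash
python3 - <<'E'
from h import *
for zt in(.044,.047,.05):
  P=ontool([[227.2,213.2],[324.2,213.6],[323.4,249.2],[227.8,249.4]],zt)
  print(zt,P.round(4)[:,:2].tolist(),P.mean(0).round(4), np.linalg.norm(P[0]-P[1]),np.linalg.norm(P[2]-P[3]),np.linalg.norm((P[0]+P[1]-P[2]-P[3])/2))
print(ctrl.get_state()['eef_pos'])
E
```

```text
0.044 [[-0.0309, -0.0154], [0.0272, -0.0152], [0.0276, 0.0077], [-0.0316, 0.0078]] [-0.0019 -0.0038  0.044 ] 0.05810127163352613 0.05912646921854969 0.02309252306592143
0.047 [[-0.0314, -0.0146], [0.0276, -0.0143], [0.028, 0.0089], [-0.0321, 0.0091]] [-0.002  -0.0027  0.047 ] 0.059032164904202634 0.06007378811135426 0.023462509362617297
0.05 [[-0.0319, -0.0137], [0.0281, -0.0135], [0.0284, 0.0102], [-0.0326, 0.0103]] [-0.002  -0.0017  0.05  ] 0.05996305817487913 0.06102110700415883 0.023832495659313144
[0.46333278 0.34979973 0.11695507]
```

```bash
python3 -m jog '[{"grip":0,"xyz":[-0.002,-0.003,0.02],"dr":[0,0,0]},{"grip":0,"xyz":[-0.002,-0.003,0.04],"dr":[0,0,0]},{"grip":0,"xyz":[-0.002,-0.003,0.06],"dr":[0,0,0]},{"grip":0,"xyz":[-0.002,-0.003,0.075],"dr":[0,0,0]},{"grip":0,"xyz":[-0.002,-0.003,0.085],"dr":[0,0,0]},{"grip":0,"xyz":[-0.002,-0.003,0.092],"dr":[0,0,0]},{"grip":0,"xyz":[-0.002,-0.003,0.092],"dr":[0,0,0]},{"grip":0,"xyz":[-0.002,-0.003,0.092],"dr":[0,0,0]},{"grip":0,"xyz":[-0.002,-0.003,0.092],"dr":[0,0,0]}]'
python3 - <<'E'
from h import *
s,im=snap('wrist','pics/f2.png')
p,R=lean([.469,.2995,.0225],9,.014);print(s['eef_pos'],rel(p,R,s))
E
```

```text
time: 15.92
eef_pos: [0.4682, 0.3078, 0.0351]
tcp_rot: [0.964, 0.073, 0.023, 0.256]
contact_force: [0.5, -0.5, 0.4]
opening: 1.001
[0.46815936 0.30784881 0.03508855] (array([-0.0005,  0.001 ,  0.0011]), array([-0.0036, -0.0038, -0.0061]))
```

View pics/f2.png

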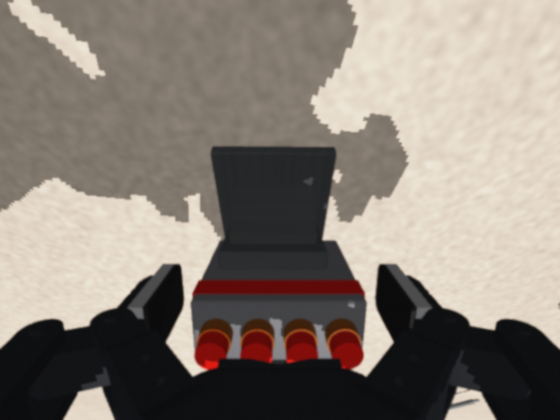

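```bash
python3 -m jog '[{"grip":0.2,"xyz":[0,0,0.001],"dr":[0,0,0]},{"grip":0.4,"xyz":[0,0,0.001],"dr":[0,0,0]},{"grip":0.5,"xyz":[0,0,0.001],"dr":[0,0,0]},{"grip":0.5,"xyz":[0,0,0.001],"dr":[0,0,0]},{"grip":0.5,"xyz":[0,0,0.001],"dr":[0,0,0]},{"grip":0.5,"xyz":[0,0,0.001],"dr":[0,0,0]}]' 30
python3 -m jog '[{"grip":0.5,"xyz":[0,0,-0.005],"dr":[0,0,0]},{"grip":0.5,"xyz":[0,0,-0.015],"dr":[0,0,0]},{"grip":0.5,"xyz":[0,0,-0.028],"dr":[0,0,0]},{"grip":0.5,"xyz":[0,0,-0.042],"dr":[0,0,0]},{"grip":0.5,"xyz":[0,0,-0.058],"dr":[0,0,0]},{"grip":0.5,"xyz":[0,0,-0.075],"dr":[0,0,0]},{"grip":0.5,"xyz":[0,0,-0.09],"dr":[0,0,0]},{"grip":0.5,"xyz":[0,0,-0.1],"dr":[0,0,0]},{"grip":0.5,"xyz":[0,0,-0.1],"dr":[0,0,0]},{"grip":0.5,"xyz":[0,0,-0.1],"dr":[0,0,0]}]'
python3 - <<'E'
from h import *
s,im=snap('wrist','pics/f3.png');print(s['contact_force'],s['opening'])
ex=np.array([np.cos(np.radians(75)),np.sin(np.radians(75)),0])
o=np.array([.462,-.1864,0]);
for p in(np.array([.47,.25,.21]),o+ex*(0.003)+[0,0,.21]): print(p,rel(p,Rdown(-15),s))
# blue front edge from e4
s4=dict(eef_pos=np.array([0.45642471,-0.22290439,0.22815197]),tcp_rot=np.array([0.9914335,-0.13040082,0.00673016,0.00315315]))
P=onz('wrist',[[200+122/2.8,150+94/2.8],[200+298/2.8,150+94/2.8]],.07,s4); ey=np.array([-ex[1],ex[0],0])
print('blue front',np.c_[(P-o)@ex,(P-o)@ey]);P=onz('wrist',[[200+122/2.8,150+173/2.8],[200+298/2.8,150+173/2.8]],.07,s4);print('res front',np.c_[(P-o)@ex,(P-o)@ey])
print('wall',[(onz('wrist',[[272.5,150+298/2.8]],z,s4)-o)@ex for z in(.062,.072)])
E
```

```text
time: 16.47
eef_pos: [0.4678, 0.3071, 0.0336]
tcp_rot: [0.964, 0.073, 0.022, 0.256]
contact_force: [0.1, 2.0, 3.0]
opening: 0.697
time: 17.3
eef_pos: [0.4596, 0.3564, 0.1206]
tcp_rot: [0.964, 0.074, 0.023, 0.256]
contact_force: [0.9, -0.6, -1.1]
opening: 0.702
[ 0.90882183 -0.57934234 -1.09729568] 0.7020217650034062
[0.47 0.25 0.21] (array([-0.0056,  0.137 , -0.0245]), array([ 0.5113, -0.1136,  0.405 ]))
[ 0.46277646 -0.18350222  0.21      ] (array([-0.0793,  0.508 ,  0.1874]), array([ 0.5113, -0.1136,  0.405 ]))
blue front [[-0.02547729  0.02687376]
 [-0.02564502 -0.03217041]]
res front [[-0.0529996   0.02769666]
 [-0.0532467  -0.03280236]]
wall [array([-0.10315305]), array([-0.09875553])]
```

View pics/f3.png

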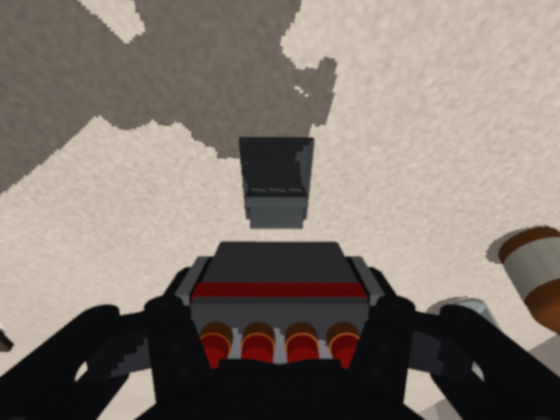

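```bash
python3 -m jog '[{"grip":0.5,"xyz":[0,0.03,-0.02],"dr":[0.1,0,0]},{"grip":0.5,"xyz":[-0.002,0.07,-0.03],"dr":[0.2,-0.05,0.1]},{"grip":0.5,"xyz":[-0.004,0.1,-0.03],"dr":[0.3,-0.08,0.2]},{"grip":0.5,"xyz":[-0.006,0.137,-0.024],"dr":[0.511,-0.113,0.405]},{"grip":0.5,"xyz":[-0.006,0.137,-0.024],"dr":[0.511,-0.113,0.405]},{"grip":0.5,"xyz":[-0.016,0.187,0.006],"dr":[0.511,-0.113,0.405]},{"grip":0.5,"xyz":[-0.022,0.22,0.025],"dr":[0.511,-0.113,0.405]},{"grip":0.5,"xyz":[-0.028,0.25,0.04],"dr":[0.511,-0.113,0.405]},{"grip":0.5,"xyz":[-0.034,0.28,0.057],"dr":[0.511,-0.113,0.405]},{"grip":0.5,"xyz":[-0.04,0.31,0.074],"dr":[0.511,-0.113,0.405]},{"grip":0.5,"xyz":[-0.046,0.34,0.091],"dr":[0.511,-0.113,0.405]},{"grip":0.5,"xyz":[-0.046,0.34,0.091],"dr":[0.511,-0.113,0.405]}]'
python3 - <<'E'
from h import *
print(rel([.461,-.1903,.21],Rdown(-15)))
E
```

```text
time: 18.35
eef_pos: [0.4647, 0.0072, 0.2088]
tcp_rot: [0.991, -0.134, -0.001, 0.002]
contact_force: [1.1, -0.1, -0.8]
opening: 0.7
(array([ 0.0489,  0.1914, -0.0004]), array([ 0.0046,  0.0019, -0.0072]))
```

```bash
python3 -m jog '[{"grip":0.5,"xyz":[0.008,0.03,0],"dr":[0,0,0]},{"grip":0.5,"xyz":[0.016,0.065,0],"dr":[0,0,0]},{"grip":0.5,"xyz":[0.025,0.1,0],"dr":[0,0,0]},{"grip":0.5,"xyz":[0.034,0.135,0],"dr":[0,0,0]},{"grip":0.5,"xyz":[0.042,0.165,0],"dr":[0,0,0]},{"grip":0.5,"xyz":[0.047,0.185,0],"dr":[0,0,0]},{"grip":0.5,"xyz":[0.049,0.191,0],"dr":[0,0,0]},{"grip":0.5,"xyz":[0.049,0.191,0],"dr":[0,0,0]},{"grip":0.5,"xyz":[0.049,0.191,0],"dr":[0,0,0]},{"grip":0.5,"xyz":[0.049,0.191,0],"dr":[0,0,0]}]'
python3 - <<'E'
from h import *
s,im=snap('wrist','pics/g1.png');print(s['eef_pos'],rel([.461,-.1903,.04],Rdown(-15),s))
E
```

```text
time: 19.18
eef_pos: [0.4631, -0.1833, 0.2095]
tcp_rot: [0.991, -0.13, -0.001, 0.0]
contact_force: [-0.3, 0.4, -0.8]
opening: 0.699
[ 0.46313266 -0.18333695  0.2094771 ] (array([0.    , 0.0072, 0.1695]), array([0.0007, 0.0018, 0.0006]))
```

View pics/g1.png

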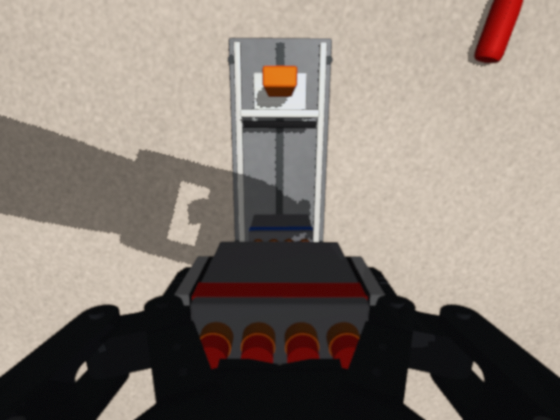

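```bash
python3 - <<'E'
from h import *
s=ctrl.get_state();ex=np.array([np.cos(np.radians(75)),np.sin(np.radians(75)),0]);ey=np.array([-ex[1],ex[0],0]);o=np.array([.462,-.1864,0])
P=onz('wrist',[[248,231],[313,231]],.07,s);print(np.c_[(P-o)@ex,(P-o)@ey]);print((s['eef_pos']-o)@ex)
E
```

```text
[[-0.02523474  0.02829958]
 [-0.02516369 -0.03140167]]
0.0033426704300067163
```

```bash
python3 -m jog '[{"grip":0.5,"xyz":[0,0.007,0.02],"dr":[0,0,0]},{"grip":0.5,"xyz":[0,0.007,0.045],"dr":[0,0,0]},{"grip":0.5,"xyz":[0,0.007,0.07],"dr":[0,0,0]},{"grip":0.5,"xyz":[0,0.007,0.095],"dr":[0,0,0]},{"grip":0.5,"xyz":[0,0.007,0.12],"dr":[0,0,0]},{"grip":0.5,"xyz":[0,0.007,0.145],"dr":[0,0,0]},{"grip":0.5,"xyz":[0,0.007,0.165],"dr":[0,0,0]},{"grip":0.5,"xyz":[0,0.007,0.173],"dr":[0,0,0]},{"grip":0.5,"xyz":[0,0.007,0.175],"dr":[0,0,0]},{"grip":0.5,"xyz":[0,0.007,0.175],"dr":[0,0,0]},{"grip":0.5,"xyz":[0,0.007,0.175],"dr":[0,0,0]}]'
python3 -m jog '[{"grip":0.5,"xyz":[0,0,0.003],"dr":[0,0,0]},{"grip":0.5,"xyz":[0,0,0.006],"dr":[0,0,0]},{"grip":0.5,"xyz":[0,0,0.008],"dr":[0,0,0]},{"grip":0.5,"xyz":[0,0,0.008],"dr":[0,0,0]}]'
```

```text
time: 20.15
eef_pos: [0.4626, -0.192, 0.0366]
tcp_rot: [0.991, -0.13, 0.001, 0.001]
contact_force: [-0.0, 0.0, -0.8]
opening: 0.697
time: 20.48
eef_pos: [0.4613, -0.1917, 0.0271]
tcp_rot: [0.991, -0.131, -0.0, 0.001]
contact_force: [0.1, -0.4, -0.3]
opening: 0.699
```

```bash
python3 -m jog '[{"grip":0.5,"xyz":[0,0,0.001],"dr":[0,0,0]},{"grip":0.5,"xyz":[0,0,0.002],"dr":[0,0,0]},{"grip":0.5,"xyz":[0,0,0.002],"dr":[0,0,0]}]'
python3 -m jog '[{"grip":0.5,"xyz":[0,0,0.001],"dr":[0,0,0]},{"grip":0.5,"xyz":[0,0,0.001],"dr":[0,0,0]}]'
python3 -m jog '[{"grip":0.5,"xyz":[0,0,0.001],"dr":[0,0,0]},{"grip":0.5,"xyz":[0,0,0.001],"dr":[0,0,0]}]'
```

```text
time: 20.73
eef_pos: [0.4614, -0.1917, 0.025]
tcp_rot: [0.991, -0.131, -0.0, 0.001]
contact_force: [0.3, -0.1, -0.4]
opening: 0.701
time: 20.9
eef_pos: [0.4614, -0.1917, 0.024]
tcp_rot: [0.991, -0.131, -0.0, 0.001]
contact_force: [-0.9, -0.1, 0.3]
opening: 0.698
time: 21.07
eef_pos: [0.4614, -0.1917, 0.023]
tcp_rot: [0.991, -0.131, -0.0, 0.001]
contact_force: [-0.3, -0.4, -0.9]
opening: 0.701
```

```bash
python3 -m jog '[{"grip":0.5,"xyz":[0,0,0.001],"dr":[0,0,0]},{"grip":0.5,"xyz":[0,0,0.001],"dr":[0,0,0]}]'
python3 -m jog '[{"grip":0.5,"xyz":[0,0,0.0007],"dr":[0,0,0]},{"grip":0.5,"xyz":[0,0,0.0007],"dr":[0,0,0]}]'
```

```text
time: 21.23
eef_pos: [0.4614, -0.1917, 0.022]
tcp_rot: [0.991, -0.131, -0.0, 0.001]
contact_force: [-0.5, 0.9, -0.7]
opening: 0.7
time: 21.4
eef_pos: [0.4615, -0.1917, 0.0219]
tcp_rot: [0.991, -0.131, -0.001, 0.001]
contact_force: [-1.7, 1.3, 4.1]
opening: 0.697
```

Contact felt (+4 N on the tool), so I'll release.

```bash
python3 -m jog '[{"grip":0.28,"xyz":[0,0,0],"dr":[0,0,0]},{"grip":0.25,"xyz":[0,0,0],"dr":[0,0,0]},{"grip":0.2,"xyz":[0,0,0],"dr":[0,0,0]},{"grip":0.1,"xyz":[0,0,0],"dr":[0,0,0]},{"grip":0,"xyz":[0,0,0],"dr":[0,0,0]}]'
python3 -m jog '[{"grip":0,"xyz":[0,0,-0.01],"dr":[0,0,0]},{"grip":0,"xyz":[0,0,-0.03],"dr":[0,0,0]},{"grip":0,"xyz":[0,0,-0.06],"dr":[0,0,0]},{"grip":0,"xyz":[0,0,-0.1],"dr":[0,0,0]},{"grip":0,"xyz":[0,0,-0.14],"dr":[0,0,0]},{"grip":0,"xyz":[0,0,-0.18],"dr":[0,0,0]},{"grip":0,"xyz":[0,0,-0.18],"dr":[0,0,0]},{"grip":0,"xyz":[0,0,-0.18],"dr":[0,0,0]}]'
python3 - <<'E'
from h import *
s,im=snap('wrist','pics/g2.png');print(s['eef_pos'],s['tcp_rot']);snap('side','pics/g2s.png')
a=cv2.imread('pics/g2s.png')[230:380,190:310]
cv2.imwrite('pics/g2c.png',np.hstack([cv2.resize(cv2.imread('pics/g2.png')[60:360,200:380],(324,540)),cv2.resize(a,(432,540))]))
ex=np.array([np.cos(np.radians(75)),np.sin(np.radians(75)),0])
print(rel([.4883,-.0892,.22],Rdown(-15),s),rel([.4883,-.0892,.081],Rdown(-15),s))
E
```

```text
time: 21.82
eef_pos: [0.4615, -0.1917, 0.0214]
tcp_rot: [0.991, -0.131, -0.0, 0.001]
contact_force: [-0.5, -0.0, -0.1]
opening: 0.998
time: 22.48
eef_pos: [0.4634, -0.1926, 0.206]
tcp_rot: [0.991, -0.131, 0.004, 0.003]
contact_force: [-0.3, 0.1, -0.2]
opening: 1.0
[ 0.46338737 -0.19258584  0.20596076] [ 0.99141233 -0.13069809  0.00353233  0.00266779]
(array([-0.0026, -0.1062, -0.0145]), array([ 0.0044, -0.0077, -0.0003])) (array([-0.0037, -0.1069,  0.1245]), array([ 0.0044, -0.0077, -0.0003]))
```

View pics/g2c.png

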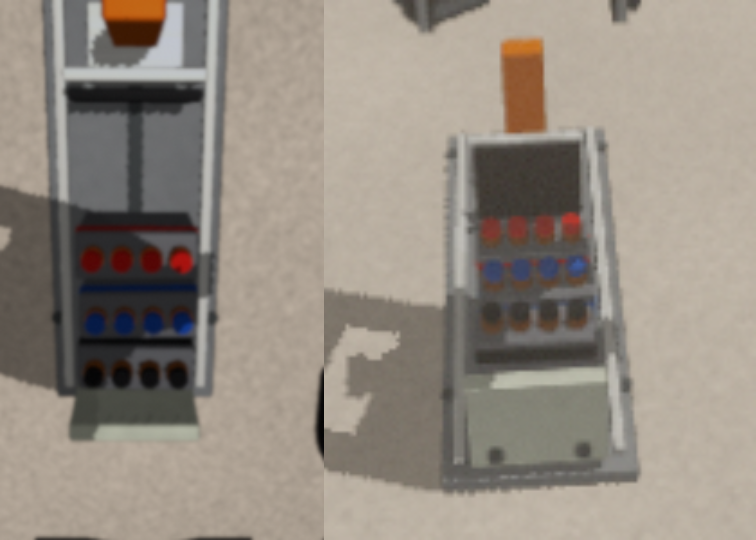

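```bash
python3 -m jog '[{"grip":0,"xyz":[-0.001,-0.035,-0.014],"dr":[0,0,0]},{"grip":0,"xyz":[-0.002,-0.07,-0.014],"dr":[0,0,0]},{"grip":0.25,"xyz":[-0.003,-0.1,-0.014],"dr":[0,0,0]},{"grip":0.25,"xyz":[-0.003,-0.107,-0.014],"dr":[0,0,0]},{"grip":0.25,"xyz":[-0.003,-0.107,-0.014],"dr":[0,0,0]},{"grip":0.25,"xyz":[-0.003,-0.107,-0.014],"dr":[0,0,0]},{"grip":0.25,"xyz":[-0.003,-0.107,-0.014],"dr":[0,0,0]}]' 100
python3 - <<'E'
from h import *
s,im=snap('wrist','pics/g3.png');print(s['eef_pos'],rel([.4883,-.0892,.081],Rdown(-15),s))
E
```

```text
time: 23.17
eef_pos: [0.4859, -0.0881, 0.2142]
tcp_rot: [0.991, -0.131, -0.001, 0.001]
contact_force: [-0.1, -0.0, -0.7]
opening: 0.749
[ 0.48589775 -0.08806758  0.21420553] (array([0.0029, 0.0002, 0.1332]), array([ 0.0018,  0.0024, -0.0013]))
```

View pics/g3.png

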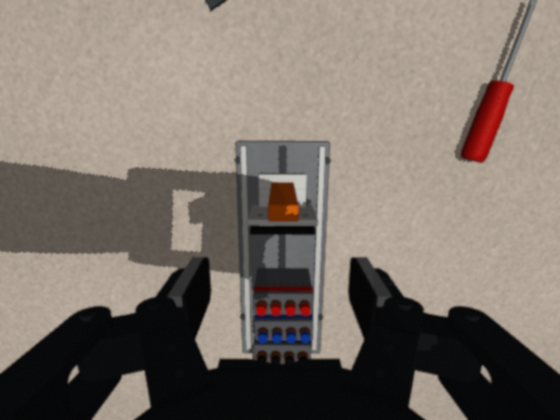

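```bash
python3 -m jog '[{"grip":0.25,"xyz":[0.003,0,0.03],"dr":[0,0,0]},{"grip":0.25,"xyz":[0.003,0,0.06],"dr":[0,0,0]},{"grip":0.25,"xyz":[0.003,0,0.09],"dr":[0,0,0]},{"grip":0.25,"xyz":[0.003,0,0.115],"dr":[0,0,0]},{"grip":0.25,"xyz":[0.003,0,0.133],"dr":[0,0,0]},{"grip":0.25,"xyz":[0.003,0,0.133],"dr":[0,0,0]},{"grip":0.25,"xyz":[0.003,0,0.133],"dr":[0,0,0]},{"grip":0.25,"xyz":[0.003,0,0.133],"dr":[0,0,0]},{"grip":0.9,"xyz":[0.003,0,0.133],"dr":[0,0,0]},{"grip":0.9,"xyz":[0.003,0,0.133],"dr":[0,0,0]},{"grip":0.9,"xyz":[0.003,0,0.133],"dr":[0,0,0]},{"grip":0.9,"xyz":[0.003,0,0.133],"dr":[0,0,0]}]' 100
python3 -m jog '[{"grip":0.9,"xyz":[0,0,0],"dr":[0,0,0]},{"grip":0.9,"xyz":[0,0,0],"dr":[0,0,0]},{"grip":0.9,"xyz":[0,0,0],"dr":[0,0,0]},{"grip":0.9,"xyz":[0,0,0],"dr":[0,0,0]}]'
python3 - <<'E'
from h import *
s,im=snap('wrist','pics/g4.png');print(s['eef_pos'],s['contact_force'],s['wrist_torque'])
E
```

```text
time: 24.22
eef_pos: [0.4886, -0.0882, 0.0838]
tcp_rot: [0.991, -0.131, -0.002, 0.001]
contact_force: [-7.2, 1.6, 8.0]
opening: 0.257
time: 24.55
eef_pos: [0.4886, -0.0882, 0.0838]
tcp_rot: [0.991, -0.131, -0.002, 0.001]
contact_force: [-6.3, 0.3, 7.7]
opening: 0.263
[ 0.48862128 -0.08821519  0.08380467] [-6.31038225  0.31400468  7.74824143] [ 0.12154299  0.8124679  -0.00458566]
```

View pics/g4.png

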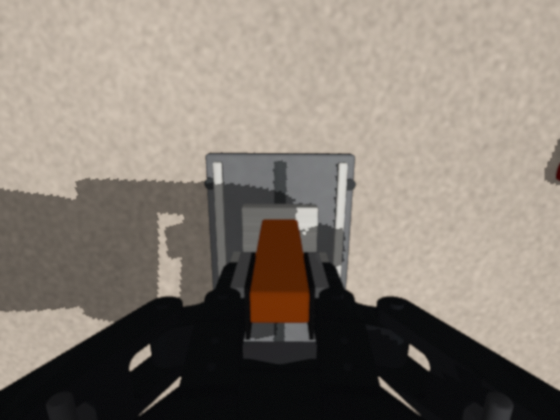

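```bash
python3 -m jog '[{"grip":0.9,"xyz":[0,0.003,0],"dr":[0,0,0]},{"grip":0.9,"xyz":[0,0.008,0],"dr":[0,0,0]},{"grip":0.9,"xyz":[0,0.014,0],"dr":[0,0,0]},{"grip":0.9,"xyz":[0,0.02,0],"dr":[0,0,0]},{"grip":0.9,"xyz":[0,0.026,0],"dr":[0,0,0]},{"grip":0.9,"xyz":[0,0.032,0],"dr":[0,0,0]},{"grip":0.9,"xyz":[0,0.037,0],"dr":[0,0,0]},{"grip":0.9,"xyz":[0,0.041,0],"dr":[0,0,0]},{"grip":0.9,"xyz":[0,0.045,0],"dr":[0,0,0]},{"grip":0.9,"xyz":[0,0.048,0],"dr":[0,0,0]},{"grip":0.9,"xyz":[0,0.050,0],"dr":[0,0,0]}]'
cat >> h.py <<'E'
EX=np.array([np.cos(np.radians(75)),np.sin(np.radians(75)),0]);EY=np.array([-EX[1],EX[0],0]);O=np.array([.462,-.1864,0])
def st():
    s=ctrl.get_state();print('rackx',((s['eef_pos']-O)@EX).round(4),'y',((s['eef_pos']-O)@EY).round(4),'F',(s['contact_force']@EX).round(2),(s['contact_force']@EY).round(2),s['contact_force'][2].round(2))
E
python3 -c "
from h import *
st()"
```

```text
time: 25.52
eef_pos: [0.4758, -0.1347, 0.0838]
tcp_rot: [0.991, -0.131, -0.002, -0.001]
contact_force: [-4.5, 8.8, 9.3]
opening: 0.268
rackx 0.0535 y -0.0 F 7.32 6.62 9.32
```

```bash
python3 -m jog '[{"grip":0.9,"xyz":[0,0.002,0],"dr":[0,0,0]},{"grip":0.9,"xyz":[0,0.004,0],"dr":[0,0,0]},{"grip":0.9,"xyz":[0,0.006,0],"dr":[0,0,0]},{"grip":0.9,"xyz":[0,0.008,0],"dr":[0,0,0]},{"grip":0.9,"xyz":[0,0.010,0],"dr":[0,0,0]},{"grip":0.9,"xyz":[0,0.0115,0],"dr":[0,0,0]},{"grip":0.9,"xyz":[0,0.013,0],"dr":[0,0,0]},{"grip":0.9,"xyz":[0,0.0145,0],"dr":[0,0,0]},{"grip":0.9,"xyz":[0,0.016,0],"dr":[0,0,0]}]'
python3 -c "
from h import *
st()"
python3 -m jog '[{"grip":0.9,"xyz":[0,0.0015,0],"dr":[0,0,0]},{"grip":0.9,"xyz":[0,0.003,0],"dr":[0,0,0]},{"grip":0.9,"xyz":[0,0.0045,0],"dr":[0,0,0]},{"grip":0.9,"xyz":[0,0.006,0],"dr":[0,0,0]},{"grip":0.9,"xyz":[0,0.0075,0],"dr":[0,0,0]},{"grip":0.9,"xyz":[0,0.009,0],"dr":[0,0,0]}]'
python3 -c "
from h import *
st()
snap('side','pics/h1.png');a=cv2.imread('pics/h1.png')[220:380,180:320];cv2.imwrite('pics/h1.png',cv2.resize(a,None,fx=3.7,fy=3.7,interpolation=cv2.INTER_CUBIC))"
```

```text
time: 26.27
eef_pos: [0.4717, -0.1498, 0.0838]
tcp_rot: [0.991, -0.131, -0.002, -0.002]
contact_force: [-4.4, 9.7, 9.7]
opening: 0.264
rackx 0.0379 y 0.0001 F 8.25 6.79 9.69
time: 26.77
eef_pos: [0.4694, -0.1583, 0.0838]
tcp_rot: [0.991, -0.131, -0.002, -0.002]
contact_force: [-5.2, 10.7, 10.5]
opening: 0.262
rackx 0.0291 y 0.0001 F 8.98 7.77 10.49
```

View pics/h1.png

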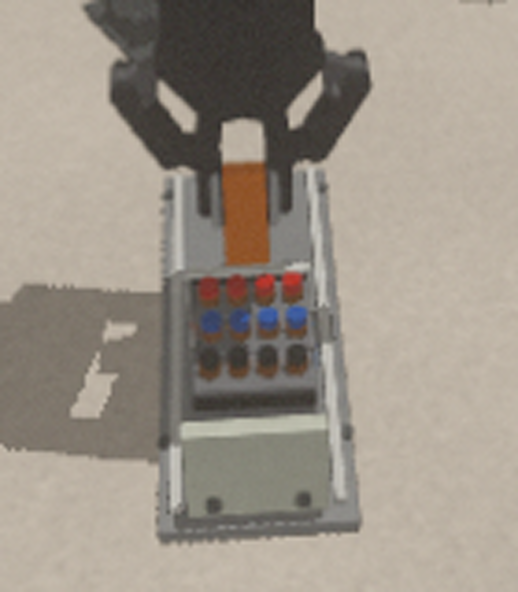

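```bash
python3 -m jog '[{"grip":0.9,"xyz":[0,0.0015,0],"dr":[0,0,0]},{"grip":0.9,"xyz":[0,0.003,0],"dr":[0,0,0]},{"grip":0.9,"xyz":[0,0.0045,0],"dr":[0,0,0]},{"grip":0.9,"xyz":[0,0.006,0],"dr":[0,0,0]},{"grip":0.9,"xyz":[0,0.0075,0],"dr":[0,0,0]},{"grip":0.9,"xyz":[0,0.009,0],"dr":[0,0,0]}]'
python3 -c "
from h import *
st()"
python3 -m jog '[{"grip":0.9,"xyz":[0,0.001,0],"dr":[0,0,0]},{"grip":0.9,"xyz":[0,0.002,0],"dr":[0,0,0]},{"grip":0.9,"xyz":[0,0.003,0],"dr":[0,0,0]},{"grip":0.9,"xyz":[0,0.004,0],"dr":[0,0,0]}]'
python3 -c "
from h import *
st()
snap('side','pics/h2.png');a=cv2.imread('pics/h2.png')[220:380,180:320];cv2.imwrite('pics/h2.png',cv2.resize(a,None,fx=3.7,fy=3.7,interpolation=cv2.INTER_CUBIC))"
```

```text
time: 27.32
eef_pos: [0.4671, -0.1668, 0.0838]
tcp_rot: [0.991, -0.131, -0.002, -0.002]
contact_force: [-5.2, 11.8, 10.1]
opening: 0.264
rackx 0.0203 y 0.0002 F 10.02 8.05 10.09
time: 27.65
eef_pos: [0.466, -0.1706, 0.0838]
tcp_rot: [0.991, -0.131, -0.002, -0.002]
contact_force: [-4.8, 10.6, 10.3]
opening: 0.265
rackx 0.0163 y 0.0002 F 8.95 7.36 10.28
```

View pics/h2.png

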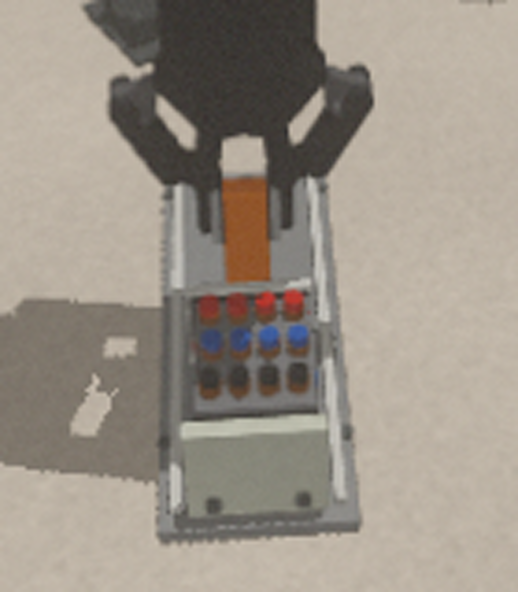

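```bash
for i in 1; do python3 -m jog '[{"grip":0.9,"xyz":[0,0.001,0],"dr":[0,0,0]},{"grip":0.9,"xyz":[0,0.002,0],"dr":[0,0,0]},{"grip":0.9,"xyz":[0,0.003,0],"dr":[0,0,0]}]' >/dev/null
python3 -c "
from h import *
st()"; done
python3 -m jog '[{"grip":0.9,"xyz":[0,0.001,0],"dr":[0,0,0]},{"grip":0.9,"xyz":[0,0.002,0],"dr":[0,0,0]}]'
python3 -c "
from h import *
st()"
python3 -m jog '[{"grip":0.9,"xyz":[0,0.001,0],"dr":[0,0,0]},{"grip":0.9,"xyz":[0,0.002,0],"dr":[0,0,0]}]'
python3 -c "
from h import *
st()"
```

```text
rackx 0.0133 y 0.0002 F 10.15 8.07 10.69
time: 28.12
eef_pos: [0.4647, -0.1754, 0.0838]
tcp_rot: [0.991, -0.131, -0.002, -0.002]
contact_force: [-4.8, 11.3, 10.0]
opening: 0.264
rackx 0.0113 y 0.0002 F 9.62 7.59 9.97
time: 28.28
eef_pos: [0.4642, -0.1773, 0.0838]
tcp_rot: [0.991, -0.131, -0.002, -0.002]
contact_force: [-4.6, 10.9, 10.2]
opening: 0.267
rackx 0.0093 y 0.0002 F 9.31 7.27 10.21
```

```bash
for i in 1; do python3 -m jog '[{"grip":0.9,"xyz":[0,0.001,0],"dr":[0,0,0]},{"grip":0.9,"xyz":[0,0.001,0],"dr":[0,0,0]}]' >/dev/null; python3 -c "
from h import *
st()"; done
python3 -m jog '[{"grip":0.9,"xyz":[0,0.001,0],"dr":[0,0,0]},{"grip":0.9,"xyz":[0,0.001,0],"dr":[0,0,0]}]' >/dev/null; python3 -c "
from h import *
st()
snap('side','pics/h3.png');a=cv2.imread('pics/h3.png')[220:380,180:320];cv2.imwrite('pics/h3.png',cv2.resize(a,None,fx=3.7,fy=3.7,interpolation=cv2.INTER_CUBIC))"
```

```text
rackx 0.0083 y 0.0002 F 9.33 7.57 10.3
rackx 0.0076 y 0.0002 F 10.2 7.5 10.52
```

View pics/h3.png

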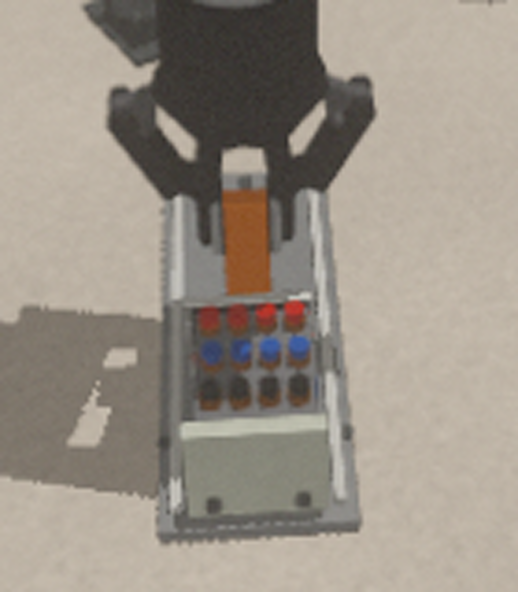

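```bash

python3 -m jog '[{"grip":0.9,"xyz":[0,0.001,0],"dr":[0,0,0]},{"grip":0.9,"xyz":[0,0.001,0],"dr":[0,0,0]}]' >/dev/null; python3 -c "
from h import *
st()"
python3 -m jog '[{"grip":0.9,"xyz":[0,0.001,0],"dr":[0,0,0]},{"grip":0.9,"xyz":[0,0.001,0],"dr":[0,0,0]}]' >/dev/null; python3 -c "
from h import *
st()"
```

```text
rackx 0.0068 y 0.0003 F 10.94 7.77 10.83
rackx 0.006 y 0.0002 F 11.32 8.19 11.24
```

```bash

python3 -m jog '[{"grip":0.9,"xyz":[0,0.001,0],"dr":[0,0,0]},{"grip":0.9,"xyz":[0,0.001,0],"dr":[0,0,0]}]' >/dev/null; python3 -c "
from h import *
st()"
python3 -m jog '[{"grip":0.9,"xyz":[0,0.001,0],"dr":[0,0,0]},{"grip":0.9,"xyz":[0,0.001,0],"dr":[0,0,0]}]' >/dev/null; python3 -c "
from h import *
st()"
```

```text
rackx 0.0057 y 0.0003 F 13.99 7.16 10.82
rackx 0.0057 y 0.0003 F 18.48 7.45 12.6
```

```bash

python3 -m jog '[{"grip":0.9,"xyz":[0,0.001,0],"dr":[0,0,0]},{"grip":0.9,"xyz":[0,0.001,0],"dr":[0,0,0]}]' >/dev/null; python3 -c "
from h import *
st()"
python3 -m jog '[{"grip":0.9,"xyz":[0,0.0007,0],"dr":[0,0,0]},{"grip":0.9,"xyz":[0,0.0007,0],"dr":[0,0,0]}]' >/dev/null; python3 -c "
from h import *
st()"
```

```text
rackx 0.0056 y 0.0003 F 21.16 6.82 13.43
rackx 0.0056 y 0.0003 F 23.87 6.09 12.71
```

```bash

python3 -m jog '[{"grip":0.9,"xyz":[0,0.0007,0],"dr":[0,0,0]},{"grip":0.9,"xyz":[0,0.0007,0],"dr":[0,0,0]},{"grip":0.9,"xyz":[0,0.0007,0],"dr":[0,0,0]}]' >/dev/null; python3 -c "
from h import *
st()"
python3 -m jog '[{"grip":0.9,"xyz":[0,0.0004,0],"dr":[0,0,0]},{"grip":0.9,"xyz":[0,0.0004,0],"dr":[0,0,0]},{"grip":0.9,"xyz":[0,0.0004,0],"dr":[0,0,0]}]' >/dev/null; python3 -c "
from h import *
st()"
```

```text
rackx 0.0056 y 0.0003 F 25.92 6.14 13.99
rackx 0.0056 y 0.0003 F 27.12 5.74 14.16
```

```bash

python3 -m jog '[{"grip":0.9,"xyz":[0,0.0004,0],"dr":[0,0,0]},{"grip":0.9,"xyz":[0,0.0004,0],"dr":[0,0,0]},{"grip":0.9,"xyz":[0,0.0004,0],"dr":[0,0,0]}]' >/dev/null; python3 -c "
from h import *
st()
snap('side','pics/h4.png');snap('wrist','pics/h4w.png');a=cv2.imread('pics/h4.png')[220:380,180:320];cv2.imwrite('pics/h4.png',np.hstack([cv2.resize(a,(420,480)),cv2.resize(cv2.imread('pics/h4w.png')[150:420,170:390],(380,480))]))"
```

```text
rackx 0.0056 y 0.0003 F 28.87 5.43 14.35
```

View pics/h4.png

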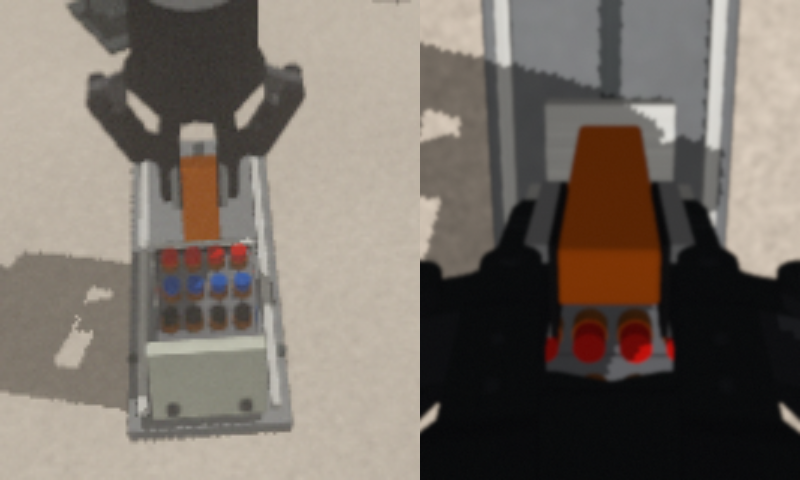

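```bash

python3 -m jog '[{"grip":0.9,"xyz":[0,-0.001,0],"dr":[0,0,0]},{"grip":0.9,"xyz":[0,-0.002,0],"dr":[0,0,0]},{"grip":0.9,"xyz":[0,-0.003,0],"dr":[0,0,0]},{"grip":0.9,"xyz":[0,-0.003,0],"dr":[0,0,0]}]' >/dev/null; python3 -c "
from h import *
st()"
python3 -m jog '[{"grip":0.9,"xyz":[0,-0.001,0],"dr":[0,0,0]},{"grip":0.9,"xyz":[0,-0.001,0],"dr":[0,0,0]},{"grip":0.9,"xyz":[0,-0.001,0],"dr":[0,0,0]}]' >/dev/null; python3 -c "
from h import *
st()"
```

```text
rackx 0.0056 y 0.0003 F 16.52 6.34 11.91
rackx 0.0056 y 0.0003 F 14.29 6.75 11.37
```

```bash

python3 -m jog '[{"grip":0.9,"xyz":[0,-0.001,0],"dr":[0,0,0]},{"grip":0.9,"xyz":[0,-0.0015,0],"dr":[0,0,0]},{"grip":0.9,"xyz":[0,-0.0015,0],"dr":[0,0,0]}]' >/dev/null; python3 -c "
from h import *
st()"
python3 -m jog '[{"grip":0.9,"xyz":[0,0,0],"dr":[0,0,0]},{"grip":0.9,"xyz":[0,0,0],"dr":[0,0,0]},{"grip":0.9,"xyz":[0,0,0],"dr":[0,0,0]}]' >/dev/null; python3 -c "
from h import *
st()"
```

```text
rackx 0.0057 y 0.0003 F 9.88 6.97 10.06
rackx 0.0057 y 0.0003 F 10.05 8.01 10.33
```

```bash

python3 -m jog '[{"grip":0.9,"xyz":[0,-0.001,0],"dr":[0,0,0]},{"grip":0.9,"xyz":[0,-0.001,0],"dr":[0,0,0]},{"grip":0.9,"xyz":[0,-0.001,0],"dr":[0,0,0]}]' >/dev/null; python3 -c "
from h import *
st()"
python3 -m jog '[{"grip":0.7,"xyz":[0,0,0],"dr":[0,0,0]},{"grip":0.6,"xyz":[0,0,0],"dr":[0,0,0]},{"grip":0.5,"xyz":[0,0,0],"dr":[0,0,0]},{"grip":0.3,"xyz":[0,0,0],"dr":[0,0,0]},{"grip":0.2,"xyz":[0,0,0],"dr":[0,0,0]},{"grip":0.2,"xyz":[0,0,0],"dr":[0,0,0]}]' 20; python3 -c "
from h import *
st()
snap('wrist','pics/h5.png')"
```

```text
rackx 0.0057 y 0.0002 F 6.63 8.11 10.13
time: 32.35
eef_pos: [0.464, -0.1829, 0.0824]
tcp_rot: [0.991, -0.131, -0.0, 0.001]
contact_force: [-0.4, -0.3, 0.3]
opening: 0.796
rackx 0.0039 y -0.001 F -0.38 0.35 0.27
```

View pics/h5.png

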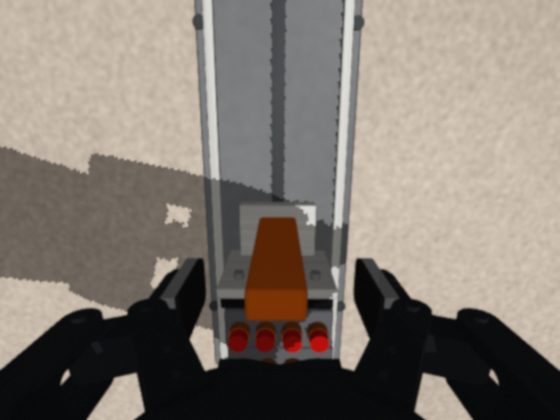

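```bash
python3 -m jog '[{"grip":0.1,"xyz":[0,0,-0.015],"dr":[0,0,0]},{"grip":0,"xyz":[0,0,-0.045],"dr":[0,0,0]},{"grip":0,"xyz":[0,0,-0.085],"dr":[0,0,0]},{"grip":0,"xyz":[0,0,-0.12],"dr":[0,0,0]},{"grip":0,"xyz":[0,-0.01,-0.15],"dr":[0,0,0]},{"grip":0,"xyz":[0,-0.03,-0.17],"dr":[0,0,0]},{"grip":0,"xyz":[0,-0.04,-0.17],"dr":[0,0,0]},{"grip":0,"xyz":[0,-0.04,-0.17],"dr":[0,0,0]},{"grip":0,"xyz":[0,-0.04,-0.17],"dr":[0,0,0]}]'
python3 -c "
from h import *
s,_=snap('wrist','pics/i1.png');print(s['eef_pos'],s['tcp_rot']);snap('side','pics/i1s.png')
a=cv2.imread('pics/i1s.png')[240:375,190:310]
cv2.imwrite('pics/i1c.png',np.hstack([cv2.resize(cv2.imread('pics/i1.png')[140:360,210:350],(350,550),interpolation=cv2.INTER_CUBIC),cv2.resize(a,(440,550))]))"
```

```text
time: 33.15
eef_pos: [0.4738, -0.1433, 0.2509]
tcp_rot: [0.991, -0.13, -0.001, 0.001]
contact_force: [-0.4, 0.2, -0.3]
opening: 0.998
[ 0.47383785 -0.14329369  0.25088217] [ 9.91493384e-01 -1.30148671e-01 -1.35777649e-03  5.90723869e-04]
```

View pics/i1c.png

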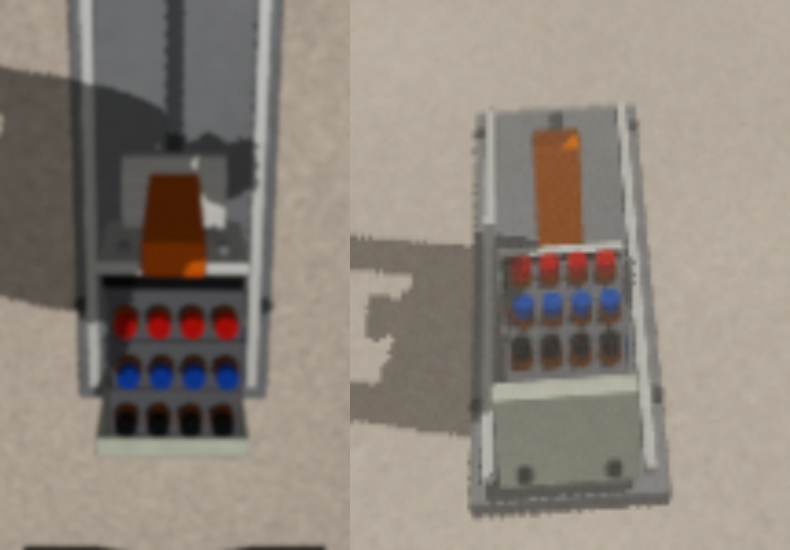

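```bash
python3 -c "
from h import *
s=ctrl.get_state()
f=lambda P:np.c_[(P-O)@EX,(P-O)@EY].round(4)
c=lambda x,y:[210+x/2.5,140+y/2.5]
print('caps',f(onz('wrist',[c(175,327),c(177,378),c(176,422)],.082,s)))
print('post',f(onz('wrist',[c(174,259)],.117,s)))
print('wall',f(onz('wrist',[c(173,440)],.072,s)),f(onz('wrist',[c(173,440)],.062,s)))
im=cv2.imread('pics/i1.png');cv2.imwrite('pics/i1z.png',cv2.resize(im[225:335,240:320],None,fx=7,fy=5.4,interpolation=cv2.INTER_CUBIC))
snap('top','pics/i1t.png');im=cv2.imread('pics/i1t.png');cv2.imwrite('pics/i1tz.png',cv2.resize(im[235:335,290:450],None,fx=5,fy=5,interpolation=cv2.INTER_CUBIC))
"
```

```text
caps [[-0.0383 -0.0001]
 [-0.0622 -0.001 ]
 [-0.0836 -0.0006]]
post [[0.0059 0.0002]]
wall [[-0.0993  0.0008]] [[-0.1059  0.0008]]
```

View pics/i1z.png

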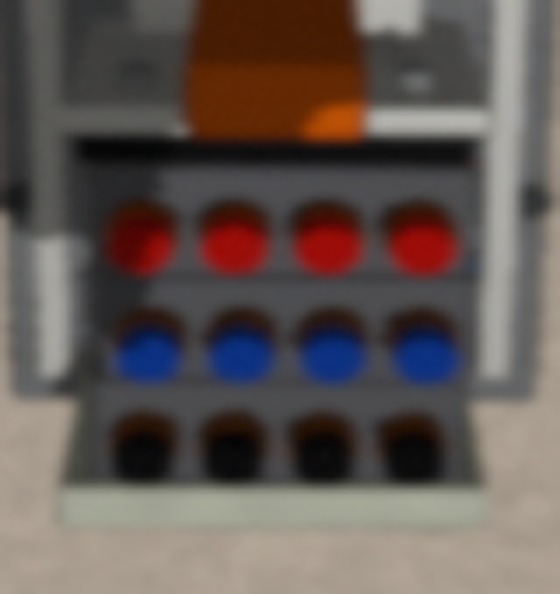

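View pics/i1tz.png

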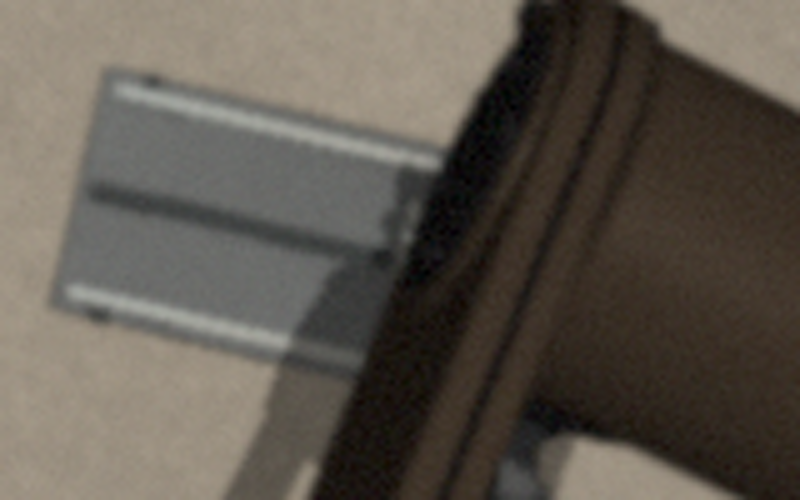

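```bash
python3 -c "
from plant import ctrl
s=ctrl.get_state();print(s['time'],s['contact_force'],s['dq'].round(3));print(ctrl.sign_off())"
```

```text
33.3 [-0.20712371  0.11888349 -0.28139641] [-0.003 -0.001 -0.007  0.002  0.001  0.001]
the job is handed in; nothing more can be done
None
```

The job is done and handed in at 33.3 s. I drew the stop back about 75 mm, then stood the blue cassette next to the black one and the red one last. Each was lowered until light floor contact (about 4 N) before release. I then pushed the stop up in small steps to 29 N at the hand, which I estimate puts 20–22 N on the row. I eased off before letting go.

**Last checks**
- **Row:** the wrist view shows all three cassettes upright and touching, in the order black, blue, red. The black one is about 1 mm from the end wall as measured, which is within the camera error.
- **Clamp:** the stop has not moved since release. The post is at rack x = +5.9 mm, and the red cassette's front face is 2.8 mm behind where the unpressed face would be. So the sprung face is still pressed in.
- **Robot:** the arm is clear and reads about zero force. It never approached the bottle, beaker or screwdriver, though I took no final picture of them.

**Doubtful readings**
- The vial caps showed pitches of 23.9 and 21.4 mm where 24 mm was expected. I put the second down to the view of the partly hidden black caps.
- The arm blocked the top camera's view of the cassettes in the last check, so that view could not confirm the result.

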